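Load the sample dryer, hook in the drawer cover and close the drawer

TASK

Load the bench dryer: stand every aluminium sample tin upright in a pocket of the open drawer, one to a pocket. Then fit the aluminium cover plate: tilt it, hook its plain edge under the steel lip on the robot's side of the drawer, and lower the flanged edge until the cover lies flat on both ledges. Finally push the drawer fully home until it seats against its stop; leave the other things on the cart where they are.

Things in the scene. Friction and masses are not known exactly. Their poses are not given: they have to be found in the camera images.
- drawer (a joint): how far the dryer's drawer is open, in m: 0 = fully home, 0.125 = open against its stop. The drawer runs level on slides, with 2.5 N of friction and no springs; it stays where it is left and seats against a firm stop at 0
- dryer: the bench dryer, a low white housing 224 mm along its x, 120 mm along its y, flat roof 76 mm above the table; origin under its centre. +y points the way the drawer opens (to the robot's left), x along the drawer front, away from the robot, both within 0.15 rad; z up. With the drawer home its front is flush with the housing
- drawer_pull (a point): middle of the outer face of the black pull bar on the drawer front, 34 mm above the table, axes as the dryer; moves with the drawer. Bar 70 mm long in x, 14 mm tall, 10 mm proud of the drawer front, which is 208 mm long, 8 mm thick and reaches from 10 to 70 mm above the table
- lip_slot (a point): on the inner face of the drawer's robot-side wall, mid-length, at the top of its 10 mm wide ledge (44 mm above the table); axes as the dryer. The lip overhangs 12 mm from this wall towards +x, all across the 104 mm inner width; underside 11 mm, top 16 mm above the ledge. Inside the drawer is 190 mm long in x; the opposite wall (6 mm above the ledges) has the same ledge, no lip
- cover: the dryer drawer's cover: a flat aluminium plate 184 mm (its x) x 94 mm (its y) x 4 mm, 0.14 kg; origin at the centre of its underside, x from the plain hook edge to the edge with a turned-up flange (12 mm tall in all, 3 mm thick), z up. On it, in the middle, a black grip bar
- cover_grip (a point): centre of the cover's grip bar, axes as the cover: bar 10 mm thick in x, 50 mm long in y, 15 mm tall on the plate (this point is 7.5 mm above the plate's top face, 11.5 mm above its underside)
- cover_edge (a point): middle of the cover's plain hook edge, at half the plate's thickness (92 mm from the centre)
- pocket0 (a point): centre of pocket 1 of 4 in the drawer, on its floor (12 mm above the table), axes as the dryer. The pockets stand in one row along x, 42 mm apart, each 38 mm square inside; the ribs between are 4 mm thick and 6 mm tall. The row lies 52 mm from the drawer's front and rear walls
- pocket1 (a point): centre of pocket 2, on its floor
- pocket2 (a point): centre of pocket 3, on its floor
- pocket3 (a point): centre of pocket 4, on its floor
- tin0_mid (a point): centre of an aluminium sample tin, a lidded cylinder 34 mm in diameter and 26 mm tall, 0.05 kg (this point is 13 mm above its underside); may be absent. The tins stand on the robot's left; the cart top ends there in a raised rim at about y = 0.33 m
- tin1_mid (a point): centre of an aluminium sample tin, a lidded cylinder 34 mm in diameter and 26 mm tall, 0.05 kg (this point is 13 mm above its underside); may be absent
- tin2_mid (a point): centre of an aluminium sample tin, a lidded cylinder 34 mm in diameter and 26 mm tall, 0.05 kg (this point is 13 mm above its underside); may be absent
- tin3_mid (a point): centre of an aluminium sample tin, a lidded cylinder 34 mm in diameter and 26 mm tall, 0.05 kg (this point is 13 mm above its underside); may be absent
- by_stopper_1: orange rubber stopper, 23 mm wide, 22 mm tall, standing among the tins (not part of the job); origin at the centre of its underside
- by_cart_bottle_0: white bottle, 75 mm wide, 137 mm tall, at the back (not part of the job); origin at the centre of its underside
- by_cart_bottle_2: brown bottle, 76 mm wide, 152 mm tall, at the back (not part of the job); origin at the centre of its underside
- by_dish_2: clear round dish, 64 mm wide, 15 mm tall, front left (not part of the job); origin at the centre of its underside
- by_cuvette_box: flat box, 112 x 76 x 32 mm, in front of the dryer (not part of the job); origin at the centre of its underside
- by_dropper_amber: small brown bottle, 38 mm wide, 79 mm tall, at the back (not part of the job); origin at the centre of its underside

How it is judged:
By the outcome, as a careful person would: the job done as asked, in the order asked, and still so for the second after the job is handed in, with the robot touching nothing.
Of tin0, tin1, tin2, tin3 only 2 to 4 are there at a start; the rules pass over those that are not, and their reading is None.
At some moment in a run one of tin0, tin1, tin2, tin3, cover may be knocked a few centimetres aside while the robot is not near it.
Once in a run the grip may slacken for a moment while it holds something.
It also fails if it takes over 210 s, if anything falls off the work surface, if the arm or the gripper's body presses on something with over 40 N, if the wrist force passes 120 N, or if a joint passes its speed limit or range.

ROBOT

A 6-joint arm with a two-finger parallel gripper is mounted at the origin on a cart in front of the work surface, level with it; the furniture and walls round the work are solid. World frame = base frame: x ahead of the robot, y to its left, z up, the work surface at z = 0. Lengths are in m, angles in rad, forces in N, time in s.
With the tool pointing down it reaches from about 0.325 to 0.875 m from the base axis. Payload 4.4 kg.
Tool frame: the origin (TCP) lies midway between the tips of the shut fingers; the grasp point (between the pads) lies 19 mm behind it; z points along the fingers, y is the direction in which the jaws open and shut (so a half turn about z gives the same grasp; the last joint's range is limited). The gripper opens to 85 mm and grips with 20 to 120 N. Pads are 22 mm wide; open, the fingers measure 114 mm over their backs; the gripper's body (76 mm by 85 mm) begins 54 mm behind the grasp point. The pads swing forward as they close: fully open they stand 13 mm farther back than shut.
Start: joints at [1.006, 0.207, 1.542, -0, 1.393, -0.15], TCP at [0.232, 0.526, 0.231] pointing down, gripper open.
Joint ranges: [-2.73, 2.73], [-0.86, 2.22], [0.23, 2.46], [-1.11, 4.25], [0.08, 2.63], [-2.82, 2.82]. Speed limits (rad/s): [2.79, 2.79, 3.14, 3.14, 3.14, 3.14].

INTERFACE

Orientations are given as a unit quaternion [w, x, y, z].
In Python, from workcell import r gives the robot as it stands.
- The arm moves only by the tool play_rows, never from a script. Its argument "targets" is a list of rows, each an object with "translation": the shift along the world's x, y, z in mm, a list of three; "twist": the turn, a rotation vector about the world's x, y, z in degrees, a list of three; "grip": the finger opening in mm, from 0 to 85.4. A call has 1 to 12 rows; each row is the pose to reach, as a shift and turn from the pose commanded when the call began; what a row does not reach only later rows make up. A row lasts 1/12 s, in which the tool goes at most 41.7 mm and 7.16 degrees, less where a joint would pass 70% of its speed; a pose out of reach is approached as far as the arm can. A call with a gripper value outside its range is refused whole. The fingers move at their own pace and stop on an object; "grip_force" is the grip in N (left out, the last holds). Time passes only in rows, so rows that repeat a pose let the fingers close. It gives the time, the measured TCP pose, the force and the opening at its end, in the units of the state.
- r.read_state(): the state, without advancing time (a new reading comes with each control period).
- r.grab_frame(name): name is "scene" or "top" or "wrist"; returns a dict with "color" (384x512x3 uint8, blue, green, red), "fx", "fy", "cx", "cy" (pixels), "view" (4x4, takes a point from world to camera coordinates). Camera axes: x right, y up, looking along -z (the intrinsics and any distortion apply to the point x, -y, -z); pixel columns grow to the right and rows downward; lengths in m; the calibration is good to about 2 mm. A picture is of the moment at which its call begins. There is no depth.
- r.finish_job(): hands the job in, once; it reports no verdict.
The state is a dict: "time_s": time; "q": joint angles; "qvel": joint speeds; "tau": joint torques, N m; "tool_pos": TCP position; "tcp_rot": TCP orientation; "ft_force": force on the tool from outside, world axes, zero at the start; "moment": the same for the moment, N m; "grip_width": finger opening in m.
Only numpy, scipy, OpenCV 4.12 (cv2) and the standard library are available. Lean on these libraries where they do the work, as an engineer would, in place of code of your own. Each camera call takes 0.05 s, during which the arm holds its last target.

## Working session

There is one attempt and no reset: what is moved stays moved. The work goes in short steps, Python scripts to look and compute and a tool call to move; the robot and the scene stay as the last step left them, time stands still between calls to the robot, and variables do not carry over. Pictures are saved under pics/ and viewed, and the job is handed in when it is done.

Besides the shell and the picture viewer there is one more tool, called after "Request:" as name(argument=value, ...), one argument or row to a line, values as JSON. play_rows: Moves the arm, as the interface text tells. Its arguments: {"type":"object","properties":{"targets":{"type":"array"},"grip_force":{"type":"number"}},"required":["targets"]}

```bash
ls; mkdir -p pics; cat > h.py <<'E'
import cv2,numpy as np
from workcell import r
def snap(name,fn):
    f=r.grab_frame(name); cv2.imwrite('pics/'+fn+'.png',f['color']); np.savez('pics/'+fn+'.npz',K=[f['fx'],f['fy'],f['cx'],f['cy']],V=f['view']); 
    print({k:(v if k not in('color','view') else '') for k,v in f.items()}); return f
def crop(fn,x0,y0,x1,y1,out,s=None):
    im=cv2.imread('pics/'+fn+'.png')[y0:y1,x0:x1]
    s=s or min(800/(x1-x0),600/(y1-y0)); im=cv2.resize(im,None,fx=s,fy=s,interpolation=cv2.INTER_CUBIC)
    st=20 if (x1-x0)>100 else 10
    for x in range((x0//st+1)*st,x1,st):
        cv2.line(im,(int((x-x0)*s),0),(int((x-x0)*s),6),(0,0,255),1); cv2.putText(im,str(x),(int((x-x0)*s)-8,16),0,.35,(0,0,255),1)
    for y in range((y0//st+1)*st,y1,st):
        cv2.line(im,(0,int((y-y0)*s)),(6,int((y-y0)*s)),(0,0,255),1); cv2.putText(im,str(y),(8,int((y-y0)*s)+4),0,.35,(0,0,255),1)
    cv2.imwrite('pics/'+out+'.png',im)
def load(fn):
    d=np.load('pics/'+fn+'.npz'); return d['K'],d['V']
def ray(fn,u,v,z):
    (fx,fy,cx,cy),V=load(fn); d=np.array([(u-cx)/fx,-(v-cy)/fy,-1]); R=V[:3,:3];t=V[:3,3]
    c=-R.T@t; w=R.T@d; return c+w*(z-c[2])/w[2]
def proj(fn,p):
    (fx,fy,cx,cy),V=load(fn); q=V[:3,:3]@np.array(p)+V[:3,3]; return np.array([cx+fx*q[0]/-q[2],cy-fy*q[1]/-q[2]])
E
python3 - <<'E'
from h import *
for n in('scene','top','wrist'): snap(n,n+'0')
print(r.read_state())
for n in('scene','top','wrist'): V=load(n+'0')[1]; print(n,-V[:3,:3].T@V[:3,3], V[:3,:3])
for n in('scene','top','wrist'): crop(n+'0',0,0,512,384,n+'0c')
E
```

```text
pics
{'color': '', 'fx': 425.4375987070379, 'fy': 425.4375987070379, 'cx': 263.1201827349133, 'cy': 191.0277433392409, 'view': ''}
{'color': '', 'fx': 426.9764468096998, 'fy': 426.9764468096998, 'cx': 255.37625210015705, 'cy': 190.82870351199293, 'view': ''}
{'color': '', 'fx': 315.16004671182293, 'fy': 315.16004671182293, 'cx': 254.8906455245033, 'cy': 186.50284964092035, 'view': ''}
{'time_s': 0.15, 'q': array([ 1.00547197e+00,  2.07281798e-01,  1.54261819e+00,  1.35165801e-05,
        1.39347594e+00, -1.50517718e-01]), 'qvel': array([ 5.35709473e-04, -2.39330016e-03, -6.30737207e-03, -1.76657891e-04,
       -2.57580786e-05, -7.00541662e-04]), 'tau': array([ 3.79223220e-04, -3.83512151e+01, -2.92038560e+01, -2.60454708e-04,
        6.59905883e-03, -3.05600861e-05]), 'tool_pos': array([0.231437  , 0.52573912, 0.23036343]), 'tcp_rot': array([-3.18594771e-04,  2.05920659e-01,  9.78568284e-01, -8.32800819e-04]), 'ft_force': array([ 0.08089932, -0.48233643, -0.88511608]), 'moment': array([ 0.02016372, -0.02102295,  0.0045762 ]), 'grip_width': 0.08542556955708477}
scene [-0.28721765  0.48363417  0.56352038] [[-0.53247808 -0.84631622  0.01469535]
 [ 0.39947181 -0.23595431  0.88585994]
 [-0.7462502   0.47757138  0.46371997]]
top [ 0.42296409 -0.03398458  1.08306357] [[ 0.02849813 -0.99939096  0.02013872]
 [ 0.99599736  0.03009732  0.08416296]
 [-0.08471782  0.01765963  0.99624848]]
wrist [0.15822372 0.55927454 0.37426953] [[ 0.40328152  0.91507389 -0.00194711]
 [-0.86815583  0.38192996 -0.31691474]
 [-0.28925674  0.12949626  0.94845203]]
```

View pics/scene0c.png

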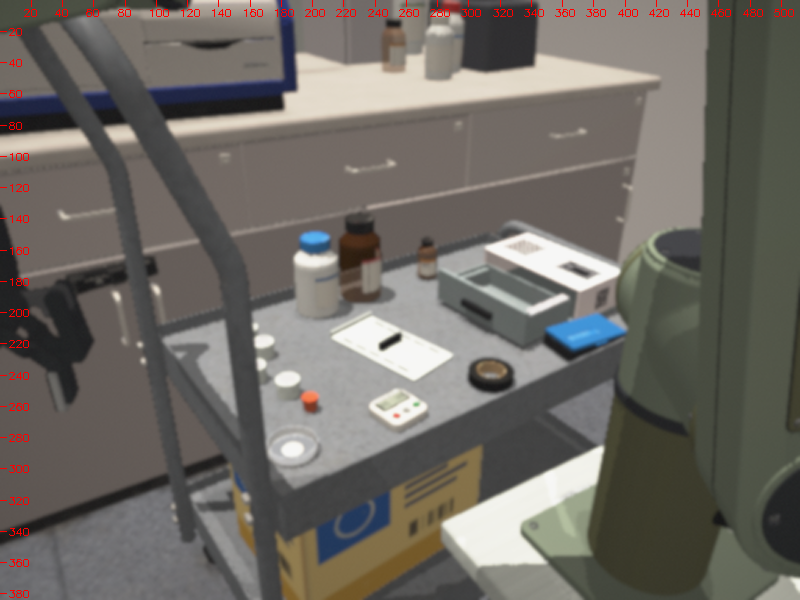

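View pics/top0c.png

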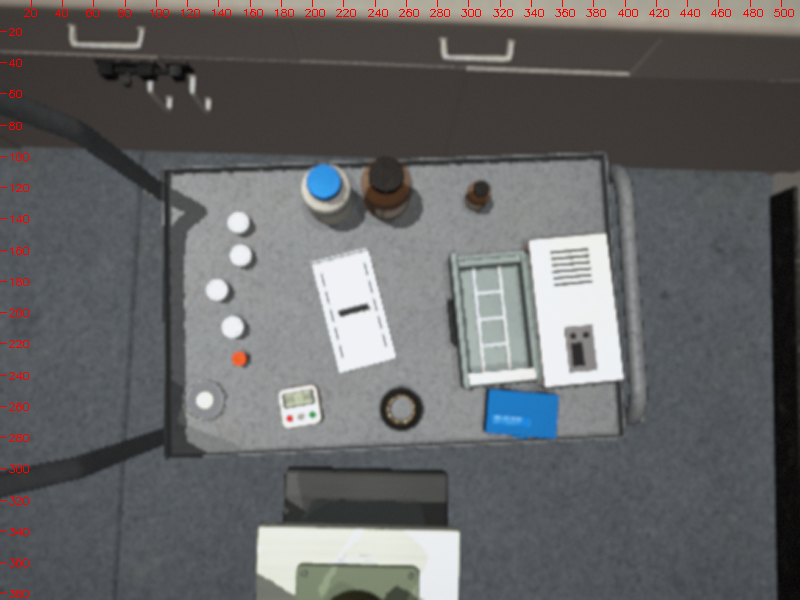

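View pics/wrist0c.png

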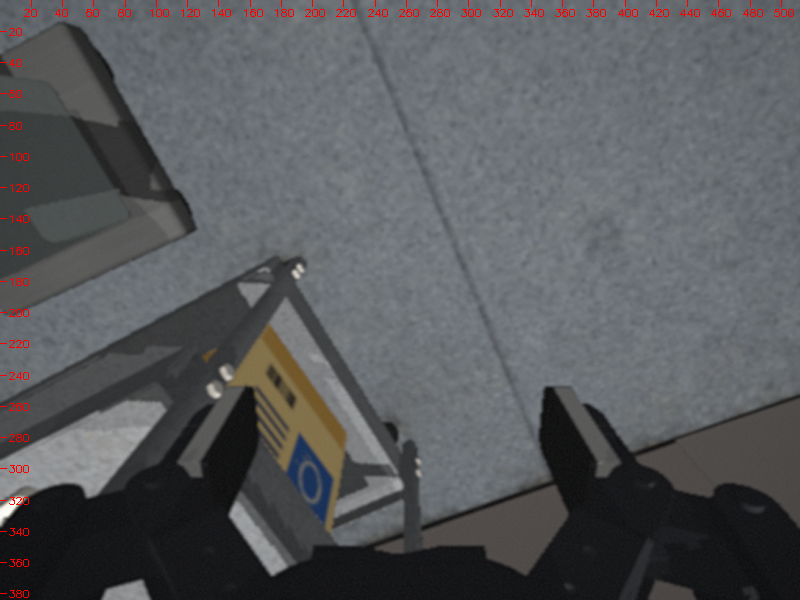

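The pictures show 4 tins at the left, one orange stopper, the cover mid-cart, and the open drawer on the right. I'll enlarge the top view.

```bash
python3 - <<'E'
from h import *
crop('top0',110,120,230,210,'t1'); crop('top0',190,140,270,245,'t2'); crop('top0',280,145,405,255,'t3')
E
```

```text
(no output)
```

View pics/t3.png

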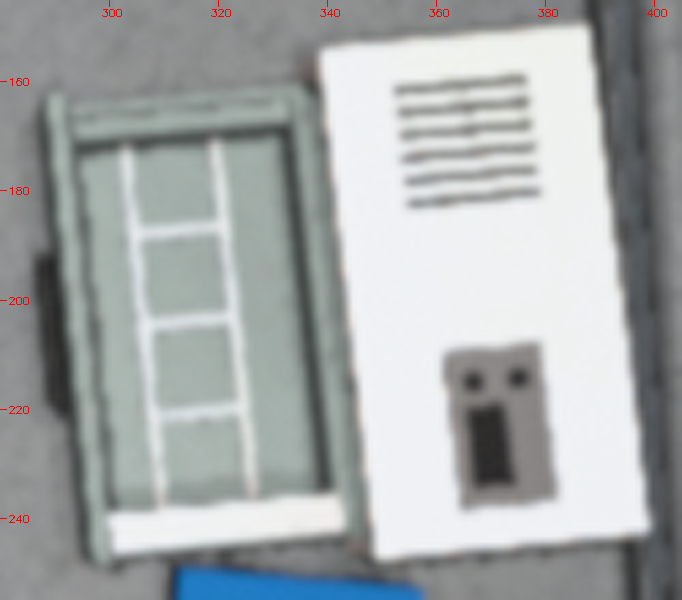

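View pics/t2.png

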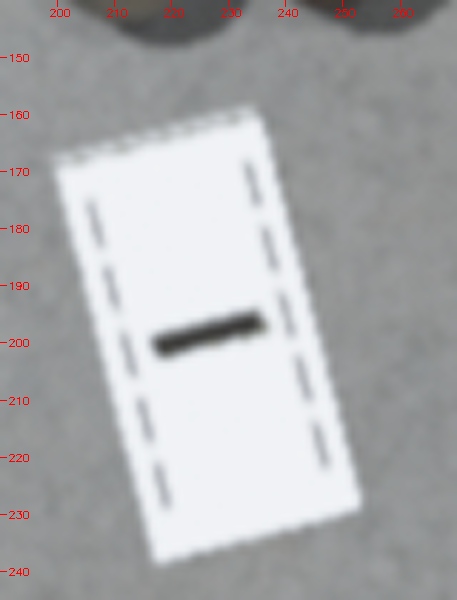

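```bash
python3 - <<'E'
from h import *
crop('top0',110,130,180,245,'t1',5)
E
```

```text
(no output)
```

View pics/t1.png

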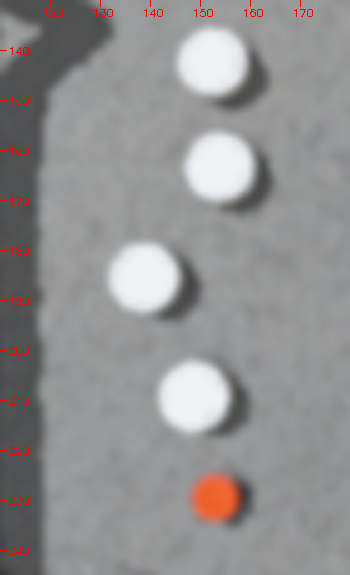

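```bash
python3 - <<'E'
from h import *
f='top0'; im=cv2.imread('pics/top0.png')
np.set_printoptions(precision=4,suppress=True)
hsv=im.astype(int)
m=((im.min(2)>185)).astype(np.uint8)
n,l,s,c=cv2.connectedComponentsWithStats(m)
for i in range(1,n):
    if s[i,4]>60 and s[i,0]<260 : print('blob',c[i],s[i],ray(f,*c[i],0.026)[:2])
print('roof',[ray(f,u,v,.076)[:2] for u,v in((338.5,154),(387.5,150),(399,242.5),(348.5,247.5))])
R=np.array([ray(f,u,v,.076)[:2] for u,v in((338.5,154),(387.5,150),(399,242.5),(348.5,247.5))])
print(R.mean(0), np.linalg.norm(R[0]-R[3]),np.linalg.norm(R[0]-R[1]), R[0]-R[3])
print('ribs',[ray(f,u,v,.018)[:2] for u,v in((312,187),(314,204),(317,221),(303,171),(310,238),(319,171),(327,236))])
print('lip',[ray(f,u,v,.060)[:2] for u,v in((300,239),(343,235),(300,246.5),(344,242))])
print('cover',[ray(f,u,v,.004)[:2] for u,v in((200,169),(235.5,161),(253.5,228.5),(217.5,238))])
print('coverflange',[ray(f,u,v,.012)[:2] for u,v in((200,167.5),(235,158.5))])
print('bar',[ray(f,u,v,.019)[:2] for u,v in((217.5,200.5),(236,196.5))])
print('frontpanel',[ray(f,u,v,.070)[:2] for u,v in((288,164),(296,247))])
E
```

```text
blob [198.3544 125.4304] [193 113  17  21  79] [0.6732 0.0951]
blob [151.7655 141.7241] [145 135  14  14 145] [0.628  0.2094]
blob [153.125  162.7847] [147 156  13  14 144] [0.5751 0.2035]
blob [225.7353 198.3756] [ 200  159   53   80 2641] [0.4919 0.0202]
blob [138. 185.] [132 179  13  13 145] [0.5185 0.238 ]
blob [148.0789 208.8421] [142 202  14  15 152] [0.4603 0.2103]
blob [191.2099 261.4779] [178 247  27  27 362] [0.3349 0.0991]
blob [130.5165 255.6813] [126 251  10  11  91] [0.345  0.2472]
blob [232.1538 354.3301] [ 165  338  129   46 3653] [ 0.1168 -0.0081]
roof [array([ 0.6031, -0.2483]), array([ 0.6166, -0.3663]), array([ 0.3965, -0.3941]), array([ 0.3815, -0.2746])]
[ 0.4994 -0.3208] 0.22309086520574603 0.11877753833613357 [0.2215 0.0263]
ribs [array([ 0.5275, -0.1948]), array([ 0.4849, -0.2006]), array([ 0.4426, -0.2088]), array([ 0.5673, -0.1714]), array([ 0.4  , -0.192]), array([ 0.5685, -0.2118]), array([ 0.4061, -0.2344])]
lip [array([ 0.3978, -0.1619]), array([ 0.4102, -0.2649]), array([ 0.38  , -0.1623]), array([ 0.3936, -0.2675])]
cover [array([0.5661, 0.0892]), array([ 0.5895, -0.0003]), array([ 0.4194, -0.0511]), array([0.3931, 0.0385])]
coverflange [array([0.5689, 0.0884]), array([0.5946, 0.0009])]
bar [array([0.4864, 0.0408]), array([ 0.4978, -0.0049])]
frontpanel [array([ 0.576 , -0.1283]), array([ 0.379 , -0.1516])]
```

```bash
python3 - <<'E'
from h import *
for p in ([.23,.526,.23],[.23,.526,.4],[0,0,0],[0.1,.16,.5],[.1,.16,.3],[.3,.33,0.02],[.3,.45,.15],[.3,.5,.3]): print(p,proj('top0',p),proj('scene0',p),proj('wrist0',p))
E
```

```text
[0.23, 0.526, 0.23] [-46.5055296  318.94550671] [  4.6509317  271.82708722] [252.51247865 243.5388005 ]
[0.23, 0.526, 0.4] [-122.41610052  342.77241291] [-39.08612766 141.15733774] [ -479.23268133 39512.01135086]
[0, 0, 0] [227.59731744 400.26993141] [412.48790723 353.79759948] [-219.83752079  151.51234943]
[0.1, 0.16, 0.5] [ 88.64005749 474.06611549] [323.18690533  33.81877183] [1708.0395815  -343.05712423]
[0.1, 0.16, 0.3] [130.68026625 408.34442827] [311.12930287 192.8301553 ] [-908.4382262   421.17447061]
[0.3, 0.33, 0.02] [ 96.14519225 273.16840509] [156.90636072 308.39013829] [137.15333568 262.73612873]
[0.3, 0.45, 0.15] [ 18.12187804 278.24722194] [ 71.95119438 272.5603184 ] [205.02652826 296.79776011]
[0.3, 0.5, 0.3] [-55.15407442 287.59628269] [  8.74557177 193.12710705] [263.0384735  509.75537908]
```

```bash
python3 - <<'E'
from h import *
def cr(fn,u,v): 
    K,V=load(fn);c=-V[:3,:3].T@V[:3,3];w=V[:3,:3].T@np.array([(u-K[2])/K[0],-(v-K[3])/K[1],-1]);return c,w
for u,v in((165,300),(158,240),(150,165),(130,128),(105,90),(75,40),(60,10)):
    c,w=cr('scene0',u,v); best=[]
    for t in np.linspace(.1,1.2,111):
        p=c+w*t; q=proj('top0',p); best.append((abs(q[1]-(280+ (107-q[0])*25/107)),p.round(3),q.round()))
    print(u,v,sorted(best,key=lambda b:b[0])[:2])
for u,v in((112,310),(95,230),(85,150),(75,105),(50,60),(30,25)):
    c,w=cr('scene0',u,v); best=[]
    for t in np.linspace(.1,1.8,171):
        p=c+w*t; q=proj('top0',p); best.append((abs(q[1]-(135- (130-q[0])*.5)),p.round(3),q.round()))
    print(u,v,sorted(best,key=lambda b:b[0])[:2])
crop('top0',0,50,200,330,'t5')
E
```

```text
165 300 [(np.float64(0.49426110864254724), array([0.28 , 0.319, 0.05 ]), array([ 96., 283.])), (np.float64(2.6198858934247937), array([0.288, 0.317, 0.043]), array([ 98., 280.]))]
158 240 [(np.float64(0.44938843844386156), array([0.287, 0.317, 0.171]), array([ 77., 288.])), (np.float64(3.3404721503532073), array([0.295, 0.315, 0.165]), array([ 79., 283.]))]
150 165 [(np.float64(0.9435503325649961), array([0.297, 0.313, 0.299]), array([ 51., 292.])), (np.float64(3.8987841340839964), array([0.288, 0.315, 0.303]), array([ 48., 298.]))]
130 128 [(np.float64(2.3723657405744234), array([0.296, 0.335, 0.361]), array([ 20., 298.])), (np.float64(3.2660282126378206), array([0.286, 0.337, 0.365]), array([ 17., 304.]))]
105 90 [(np.float64(2.2477852276697945), array([0.284, 0.363, 0.421]), array([-21., 312.])), (np.float64(4.355073041890307), array([0.295, 0.361, 0.419]), array([-18., 305.]))]
75 40 [(np.float64(1.2610745935627392), array([0.286, 0.388, 0.484]), array([-68., 320.])), (np.float64(6.767998978177786), array([0.275, 0.39 , 0.486]), array([-71., 328.]))]
60 10 [(np.float64(2.59677575
[... 514 characters left out ...]
)]
85 150 [(np.float64(1.3101249092899678), array([0.67 , 0.345, 0.198]), array([ 70., 104.])), (np.float64(3.7527780300886633), array([0.66 , 0.346, 0.202]), array([ 68., 108.]))]
75 105 [(np.float64(1.515092973124311), array([0.658, 0.349, 0.304]), array([43., 93.])), (np.float64(4.54124394440997), array([0.669, 0.348, 0.302]), array([45., 88.]))]
50 60 [(np.float64(0.08251625348654557), array([0.667, 0.378, 0.397]), array([-1., 70.])), (np.float64(7.196317129946621), array([0.678, 0.376, 0.395]), array([ 1., 63.]))]
30 25 [(np.float64(2.8026946318935018), array([0.668, 0.399, 0.463]), array([-41.,  52.])), (np.float64(5.617263105308467), array([0.68 , 0.398, 0.461]), array([-39.,  45.]))]
```

View pics/t5.png

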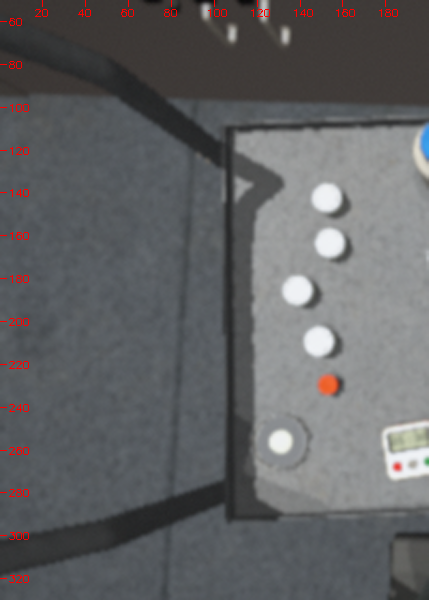

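The cart's handle pipe stands near (0.285, 0.325), so I go round it on the robot's side. I retract first.

Request:
play_rows(
  targets=[
    {"translation": [-15, -35, 0], "twist": [0, 0, 0], "grip": 50},
    {"translation": [-30, -70, 0], "twist": [0, 0, 0], "grip": 50},
    {"translation": [-46, -105, 0], "twist": [0, 0, 0], "grip": 50},
    {"translation": [-62, -140, 0], "twist": [0, 0, 0], "grip": 50},
    {"translation": [-77, -175, 0], "twist": [0, 0, 0], "grip": 50},
    {"translation": [-90, -205, 0], "twist": [0, 0, 0], "grip": 50},
    {"translation": [-90, -205, 0], "twist": [0, 0, 0], "grip": 50},
  ],
  grip_force=40,
)

```text
time_s: 0.73
tool_pos: [0.1384, 0.3162, 0.2294]
tcp_rot: [-0.001, 0.206, 0.979, -0.002]
ft_force: [0.4, 0.9, 0.0]
grip_width: 0.05
```

Request:
play_rows(
  targets=[
    {"translation": [35, -28, 0], "twist": [0, 0, 0], "grip": 50},
    {"translation": [65, -50, 0], "twist": [0, 0, 3], "grip": 50},
    {"translation": [95, -75, 0], "twist": [0, 0, 8], "grip": 50},
    {"translation": [123, -103, 0], "twist": [0, 0, 14], "grip": 50},
    {"translation": [148, -133, 0], "twist": [0, 0, 20], "grip": 50},
    {"translation": [168, -161, 0], "twist": [0, 0, 26], "grip": 50},
    {"translation": [205, -152, 0], "twist": [0, 0, 30.6], "grip": 50},
    {"translation": [240, -142, 0], "twist": [0, 0, 30.6], "grip": 50},
    {"translation": [275, -130, 0], "twist": [0, 0, 30.6], "grip": 60},
    {"translation": [308, -121, 0], "twist": [0, 0, 30.6], "grip": 60},
    {"translation": [308, -121, 0], "twist": [0, 0, 30.6], "grip": 60},
    {"translation": [308, -121, 0], "twist": [0, 0, 30.6], "grip": 60},
  ],
)

```text
time_s: 1.73
tool_pos: [0.4509, 0.2003, 0.23]
tcp_rot: [-0.001, -0.059, 0.998, -0.0]
ft_force: [0.3, -1.0, -0.8]
grip_width: 0.0597
```

```bash
python3 - <<'E'
from h import *
snap('wrist','w1'); crop('w1',0,0,512,384,'w1c'); print(r.read_state()['q'],r.read_state()['tool_pos'])
snap('top','top1'); crop('top1',0,0,512,384,'top1c')
E
```

```text
{'color': '', 'fx': 315.16004671182293, 'fy': 315.16004671182293, 'cx': 254.8906455245033, 'cy': 186.50284964092035, 'view': ''}
[ 2.42865614e-01  3.15307808e-02  1.73875075e+00  1.20091185e-04
  1.37404576e+00 -1.44712910e+00] [0.44956677 0.20022745 0.23023803]
{'color': '', 'fx': 426.9764468096998, 'fy': 426.9764468096998, 'cx': 255.37625210015705, 'cy': 190.82870351199293, 'view': ''}
```

View pics/w1c.png

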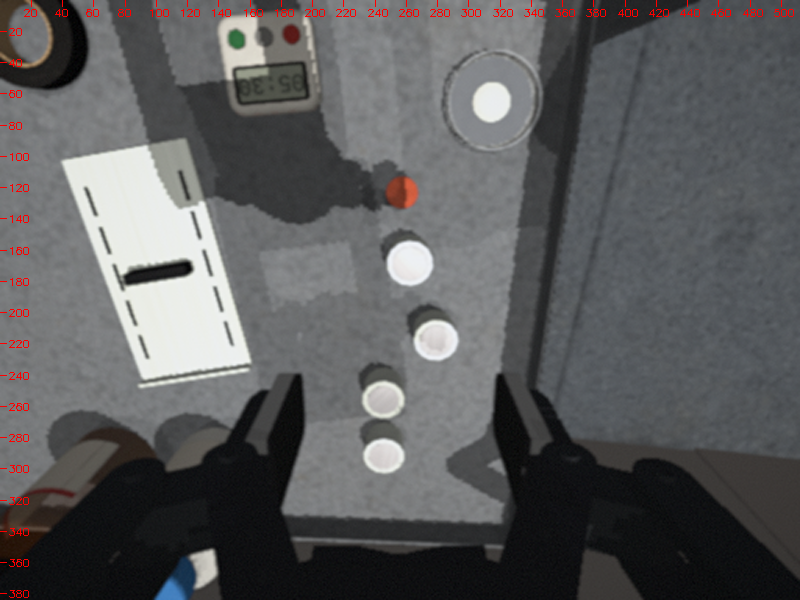

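View pics/top1c.png

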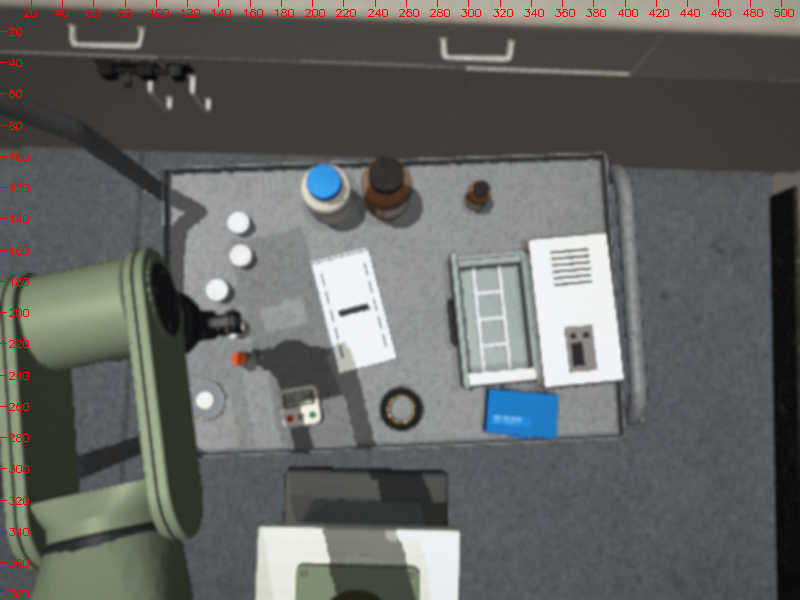

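```bash
python3 - <<'E'
from h import *
V=load('w1')[1]; print(-V[:3,:3].T@V[:3,3])
crop('w1',210,140,320,310,'w1t')
E
```

```text
[0.3716136  0.19122199 0.3742176 ]
```

View pics/w1t.png

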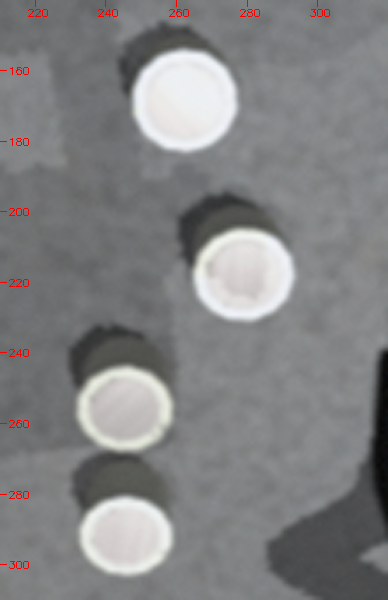

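```bash
python3 - <<'E'
from h import *
for uv in((262,168),(279,218),(245,256),(245,291.5)): print(ray('w1',*uv,.026).round(4))
print('tcp proj',proj('w1',[.4496,.2002,.23]))
E
```

```text
[0.4632 0.2103 0.026 ]
[0.5225 0.2384 0.026 ]
[0.579  0.2034 0.026 ]
[0.6315 0.2091 0.026 ]
tcp proj [254.32404117 243.30742063]
```

Request:
play_rows(
  targets=[
    {"translation": [6, 5, -40], "twist": [0, 0, 0], "grip": 60},
    {"translation": [12, 10, -80], "twist": [0, 0, 0], "grip": 60},
    {"translation": [12, 10, -120], "twist": [0, 0, 0], "grip": 60},
    {"translation": [12, 10, -155], "twist": [0, 0, 0], "grip": 60},
    {"translation": [12, 10, -185], "twist": [0, 0, 0], "grip": 60},
    {"translation": [12, 10, -205], "twist": [0, 0, 0], "grip": 60},
    {"translation": [12, 10, -220], "twist": [0, 0, 0], "grip": 60},
    {"translation": [12, 10, -220], "twist": [0, 0, 0], "grip": 60},
  ],
)

```text
time_s: 2.5
tool_pos: [0.4574, 0.2094, 0.0087]
tcp_rot: [-0.003, -0.06, 0.998, -0.001]
ft_force: [-0.7, -0.5, 0.1]
grip_width: 0.0599
```

```bash
python3 - <<'E'
from h import *
snap('wrist','w2'); crop('w2',100,0,412,384,'w2c',1.56); print(r.read_state()['ft_force'],r.read_state()['tool_pos'])
E
```

```text
{'color': '', 'fx': 315.16004671182293, 'fy': 315.16004671182293, 'cx': 254.8906455245033, 'cy': 186.50284964092035, 'view': ''}
[-0.23814468 -0.34672608  0.40311285] [0.45905979 0.20983808 0.01044006]
```

View pics/w2c.png

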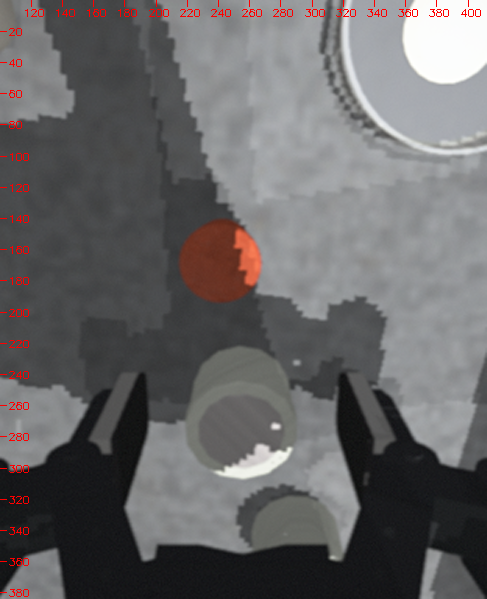

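```bash
python3 - <<'E'
from h import *
print(ray('w2',254,274.5,.026), proj('w2',[.459,.2098,.0104]),proj('w2',[.459,.2098,.026]))
print(r.read_state())
E
```

```text
[0.46303604 0.20996515 0.026     ] [254.71965232 250.09059833] [254.67659137 266.99666372]
{'time_s': 2.55, 'q': array([ 2.57107103e-01,  3.64814925e-01,  1.86796372e+00,  3.66322573e-05,
        9.12722563e-01, -1.43350848e+00]), 'qvel': array([-0.00078577, -0.03549767, -0.0448567 , -0.00014349,  0.00465326,
       -0.00086758]), 'tau': array([-9.81881702e-02, -3.53559566e+01, -2.01421040e+01, -6.75146148e-03,
       -5.57502767e-02,  2.44239109e-04]), 'tool_pos': array([0.45905979, 0.20983808, 0.01044006]), 'tcp_rot': array([-1.91923432e-03, -5.98624708e-02,  9.98204721e-01, -3.68696256e-04]), 'ft_force': array([-0.23814468, -0.34672608,  0.40311285]), 'moment': array([ 0.03379572, -0.06293939,  0.03299589]), 'grip_width': 0.05982077780319094}
```

Request:
play_rows(
  targets=[
    {"translation": [0, 0, 0], "twist": [0, 0, 0], "grip": 30},
    {"translation": [0, 0, 0], "twist": [0, 0, 0], "grip": 30},
    {"translation": [0, 0, 0], "twist": [0, 0, 0], "grip": 30},
    {"translation": [0, 0, 0], "twist": [0, 0, 0], "grip": 30},
    {"translation": [0, 0, 0], "twist": [0, 0, 0], "grip": 30},
    {"translation": [0, 0, 10], "twist": [0, 0, 0], "grip": 30},
    {"translation": [0, 0, 35], "twist": [0, 0, 0], "grip": 30},
    {"translation": [0, 0, 70], "twist": [0, 0, 0], "grip": 30},
    {"translation": [0, 0, 110], "twist": [0, 0, 0], "grip": 30},
    {"translation": [0, 0, 150], "twist": [0, 0, 0], "grip": 30},
  ],
  grip_force=60,
)

```text
time_s: 3.38
tool_pos: [0.4613, 0.2101, 0.164]
tcp_rot: [0.0, -0.06, 0.998, 0.0]
ft_force: [1.9, 0.1, -1.2]
grip_width: 0.031
```

Request:
play_rows(
  targets=[
    {"translation": [-3, -37, 0], "twist": [0, 0, 0], "grip": 30},
    {"translation": [-6, -74, 0], "twist": [0, 0, 0], "grip": 30},
    {"translation": [-9, -111, 0], "twist": [0, 0, 0], "grip": 30},
    {"translation": [-12, -148, 0], "twist": [0, 0, 0], "grip": 30},
    {"translation": [-15, -185, 0], "twist": [0, 0, 0], "grip": 30},
    {"translation": [-18, -222, 0], "twist": [0, 0, 0], "grip": 30},
    {"translation": [-21, -259, 0], "twist": [0, 0, 0], "grip": 30},
    {"translation": [-24, -296, 0], "twist": [0, 0, 0], "grip": 30},
    {"translation": [-27, -333, 0], "twist": [0, 0, 0], "grip": 30},
    {"translation": [-30, -370, 0], "twist": [0, 0, 0], "grip": 30},
    {"translation": [-32, -408, 0], "twist": [0, 0, 0], "grip": 30},
    {"translation": [-32, -408, 0], "twist": [0, 0, 0], "grip": 30},
  ],
)

```text
time_s: 4.38
tool_pos: [0.4303, -0.2047, 0.1638]
tcp_rot: [0.002, -0.056, 0.998, -0.003]
ft_force: [0.9, -0.1, -0.0]
grip_width: 0.0315
```

```bash
python3 - <<'E'
from h import *
snap('wrist','w3'); crop('w3',0,0,512,384,'w3c'); print(r.read_state()['ft_force'],r.read_state()['tool_pos'],r.read_state()['q'])
E
```

```text
{'color': '', 'fx': 315.16004671182293, 'fy': 315.16004671182293, 'cx': 254.8906455245033, 'cy': 186.50284964092035, 'view': ''}
[ 0.47890021  0.70670694 -0.80511416] [ 0.43009373 -0.20146867  0.16329064] [-6.20262230e-01  6.04198721e-02  1.85552155e+00 -5.01628154e-04
  1.22151230e+00 -2.30448978e+00]
```

View pics/w3c.png

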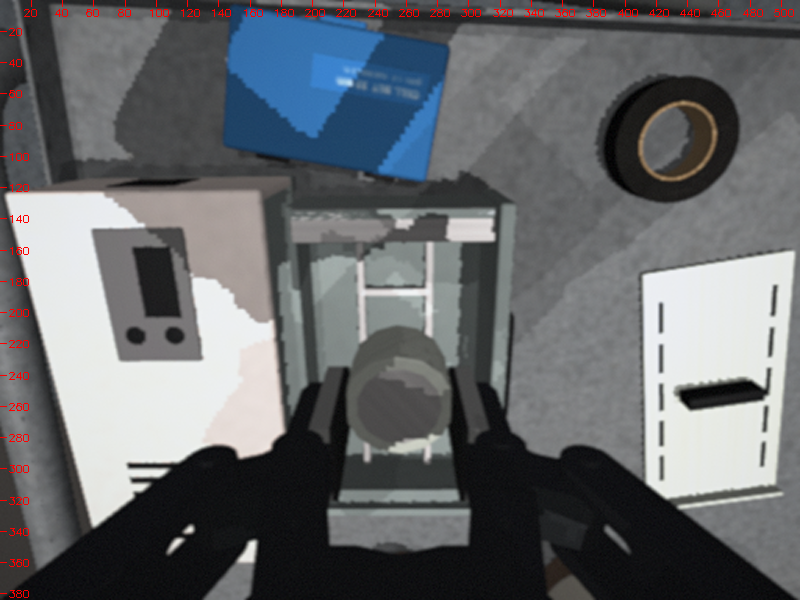

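```bash
python3 - <<'E'
from h import *
crop('w3',170,120,330,240,'w3a');crop('w3',210,190,310,320,'w3b')
E
```

```text
(no output)
```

View pics/w3a.png

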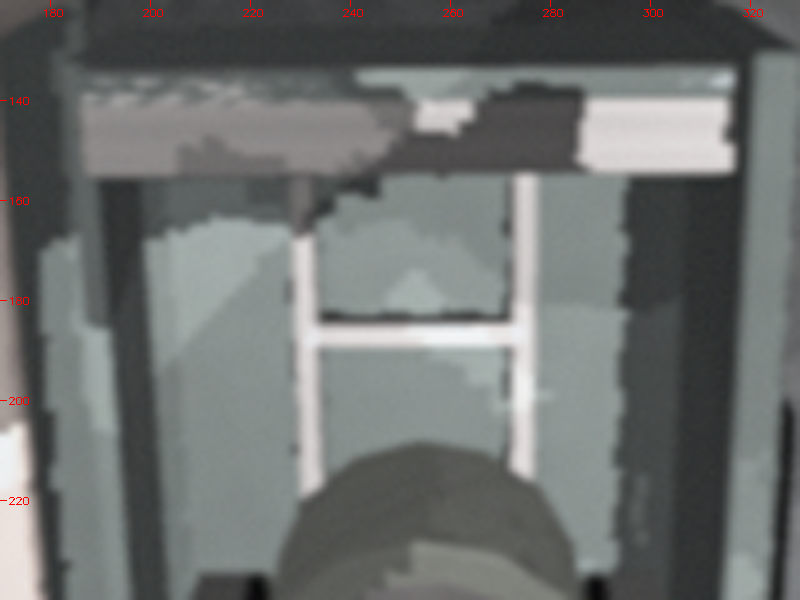

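View pics/w3b.png

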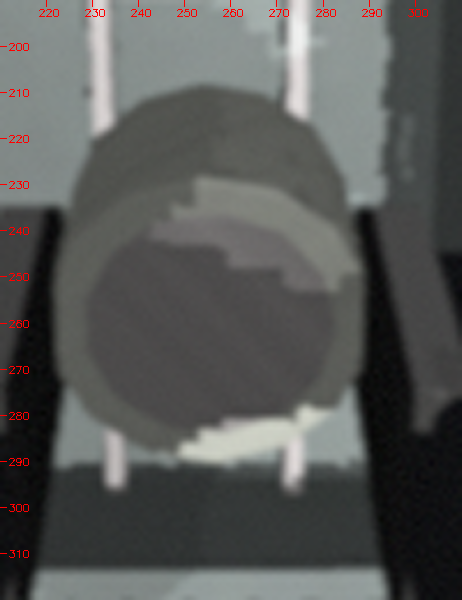

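```bash
python3 - <<'E'
from h import *
np.set_printoptions(precision=4,suppress=True)
g=lambda u,v,z:ray('w3',u,v,z)[:2]
print('rib01',g(231.5,187,.018),g(274,187,.018)); print('rails',g(230,170,.018),g(275,170,.018),g(234.5,295,.018),g(273,295,.018))
print('lip edge',g(188,154.5,.06),g(316,154,.06))
s=r.read_state(); p=s['tool_pos']; print(p)
print('tin top', g(255,258.5,p[2]+.0156)-p[:2])
ya=g(275,170,.018)-g(230,170,.018);print(ya, np.degrees(np.arctan2(ya[1],ya[0])))
for e in (g(230,170,.018)-g(234.5,295,.018), g(275,170,.018)-g(273,295,.018)): print(np.degrees(np.arctan2(-e[1],-e[0])))
V=load('w3')[1]
E
```

```text
rib01 [ 0.4506 -0.2259] [ 0.4459 -0.1849]
rails [ 0.4337 -0.2288] [ 0.4288 -0.1862] [ 0.5751 -0.2115] [ 0.5701 -0.1695]
lip edge [ 0.4126 -0.2611] [ 0.4005 -0.1592]
[ 0.4301 -0.2015  0.1633]
tin top [-0.0015 -0.0029]
[-0.0049  0.0426] 96.56350585251936
6.994006595900474
6.742589803309549
```

Request:
play_rows(
  targets=[
    {"translation": [-2, -10, 0], "twist": [0, 0, 0], "grip": 30},
    {"translation": [-2, -10, -30], "twist": [0, 0, 0], "grip": 30},
    {"translation": [-2, -10, -60], "twist": [0, 0, 0], "grip": 30},
    {"translation": [-2, -10, -85], "twist": [0, 0, 0], "grip": 30},
    {"translation": [-2, -10, -85], "twist": [0, 0, 0], "grip": 30},
    {"translation": [-2, -10, -85], "twist": [0, 0, 0], "grip": 30},
    {"translation": [-2, -10, -85], "twist": [0, 0, 0], "grip": 30},
    {"translation": [-2, -10, -85], "twist": [0, 0, 0], "grip": 30},
  ],
)

```text
time_s: 5.1
tool_pos: [0.4295, -0.2085, 0.0785]
tcp_rot: [0.002, -0.06, 0.998, -0.001]
ft_force: [0.4, -0.6, 0.4]
grip_width: 0.0315
```

```bash
python3 - <<'E'
from h import *
snap('wrist','w4'); crop('w4',130,90,390,300,'w4c'); print(r.read_state()['ft_force'],r.read_state()['tool_pos'])
snap('scene','s4'); crop('s4',260,140,420,260,'s4c')
E
```

```text
{'color': '', 'fx': 315.16004671182293, 'fy': 315.16004671182293, 'cx': 254.8906455245033, 'cy': 186.50284964092035, 'view': ''}
[-0.29407011 -0.30228311  0.28971993] [ 0.42942321 -0.20859874  0.07850558]
{'color': '', 'fx': 425.4375987070379, 'fy': 425.4375987070379, 'cx': 263.1201827349133, 'cy': 191.0277433392409, 'view': ''}
```

View pics/w4c.png

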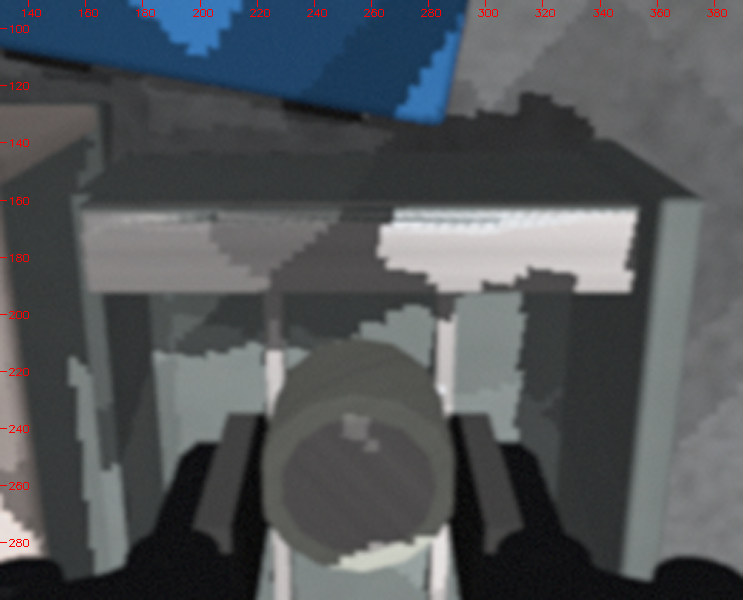

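View pics/s4c.png

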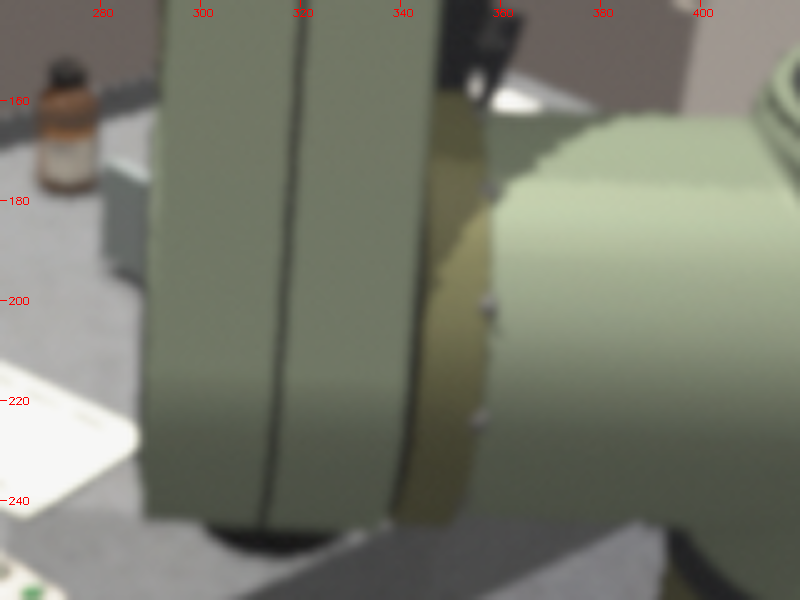

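```bash
python3 - <<'E'
from h import *
np.set_printoptions(precision=4,suppress=True)
g=lambda u,v,z:ray('w4',u,v,z)[:2]
xa=np.array([.993,.118]);ya=np.array([-.118,.993])
p=np.array([.4294,-.2086])
L=lambda q:np.array([(q-p)@xa,(q-p)@ya])
for n,q in (('tin',g(255.5,260,.0785+.0156)),('tinbotarc',g(255.5,209.5,.0785-.0104)),('railL',g(226,220,.018)),('railR',g(286,220,.018)),('railL',g(228.7,285,.018)),('railR',g(284.5,285,.018)),('lipL',g(165,192,.06)),('lipR',g(350,192,.06))): print(n,q,L(q))
E
```

```text
tin [ 0.4283 -0.208 ] [-0.001   0.0007]
tinbotarc [ 0.4139 -0.2098] [-0.0155  0.0007]
railL [ 0.4454 -0.2271] [ 0.0137 -0.0203]
railR [ 0.4402 -0.1848] [0.0136 0.0223]
railL [ 0.4994 -0.2201] [ 0.0682 -0.0197]
railR [ 0.4942 -0.1777] [0.068 0.023]
lipL [ 0.413  -0.2598] [-0.0224 -0.0489]
lipR [ 0.4008 -0.1594] [-0.0226  0.0523]
```

Request:
play_rows(
  targets=[
    {"translation": [-2, 1, 0], "twist": [0, 0, 0], "grip": 30},
    {"translation": [-2, 1, -15], "twist": [0, 0, 0], "grip": 30},
    {"translation": [-2, 1, -30], "twist": [0, 0, 0], "grip": 30},
    {"translation": [-2, 1, -42], "twist": [0, 0, 0], "grip": 30},
    {"translation": [-2, 1, -50], "twist": [0, 0, 0], "grip": 30},
    {"translation": [-2, 1, -54], "twist": [0, 0, 0], "grip": 30},
    {"translation": [-2, 1, -55], "twist": [0, 0, 0], "grip": 30},
    {"translation": [-2, 1, -55], "twist": [0, 0, 0], "grip": 30},
    {"translation": [-2, 1, -55], "twist": [0, 0, 0], "grip": 30},
  ],
)

```text
time_s: 5.95
tool_pos: [0.4259, -0.2092, 0.0255]
tcp_rot: [-0.001, -0.06, 0.998, -0.002]
ft_force: [-13.1, -1.4, 28.2]
grip_width: 0.0314
```

```bash
python3 - <<'E'
from h import *
snap('wrist','w5'); crop('w5',130,90,390,300,'w5c'); print(r.read_state()['ft_force'],r.read_state()['tool_pos'])
E
```

```text
{'color': '', 'fx': 315.16004671182293, 'fy': 315.16004671182293, 'cx': 254.8906455245033, 'cy': 186.50284964092035, 'view': ''}
[-12.46263866  -1.13711208  27.84322916] [ 0.42591551 -0.20917263  0.02547972]
```

View pics/w5c.png

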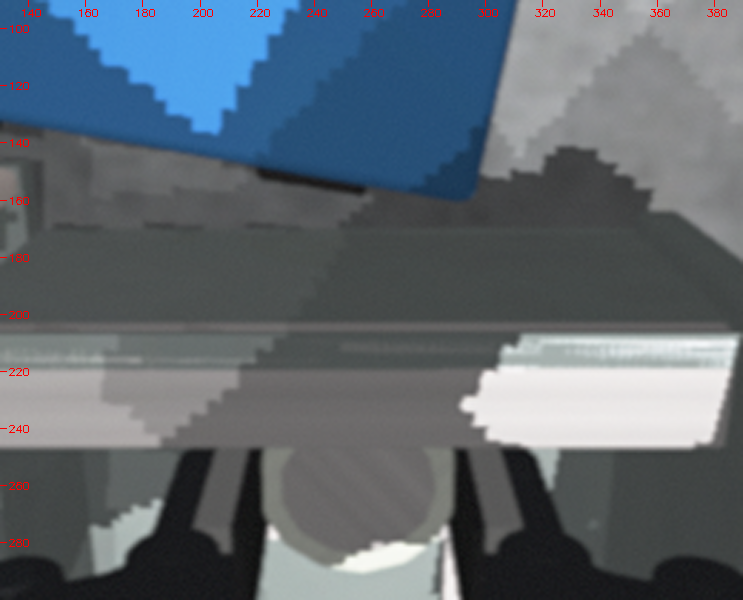

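```bash
python3 - <<'E'
from h import *
np.set_printoptions(precision=4,suppress=True)
g=lambda u,v,z:ray('w5',u,v,z)[:2]
xa=np.array([.993,.118]);ya=np.array([-.118,.993])
p=np.array([.4259,-.2092])
L=lambda q:np.array([(q-p)@xa,(q-p)@ya])
for n,q in (('tin',g(255.3,260,.0255+.0156)),('tinbot edge v290.5',g(255.5,290.5,.0255+.0156)),('railR in',g(285,290,.018)),('lip',g(255,247,.06)),('lipR',g(381,247,.06))): print(n,q,L(q))
K,V=load('w5');s=r.read_state();print(s['moment'],V[:3,:3]@np.array([0,0,1.]), load('w4')[1][:3,:3]@np.array([0,0,1.]))
E
```

```text
tin [ 0.4248 -0.2088] [-0.001   0.0006]
tinbot edge v290.5 [ 0.4415 -0.2066] [0.0158 0.0007]
railR in [ 0.4562 -0.188 ] [0.0326 0.0175]
lip [ 0.4075 -0.2109] [-0.0185  0.0004]
lipR [ 0.4015 -0.162 ] [-0.0187  0.0497]
[0.1417 2.0569 0.0178] [-0.0034 -0.3157  0.9489] [-0.0028 -0.3204  0.9473]
```

```bash
python3 - <<'E'
from h import *
from scipy.optimize import least_squares
xa=np.array([.993,.118,0]);ya=np.array([-.118,.993,0]);z=np.array([0,0,1.])
p=np.array([.4294,-.2086,.0785])
# outer contour of top circle: vmin230,vmax290 ; bottom circle vmin 209.5
th=np.linspace(0,2*np.pi,181)
def circ(c,R): return np.array([proj('w4',c+R*(np.cos(t)*xa+np.sin(t)*ya)) for t in th])
def f(s,show=False):
    c=p+s[0]*xa+s[1]*ya+(s[2]+.026)*z
    T=circ(c,.017);B=circ(c-.026*z,.017)
    o=np.array([T[:,0].min(),T[:,0].max(),T[:,1].max(),B[:,1].min(),T[:,1].min()])
    return o-np.array([222,289,290,209.5,230])
s=least_squares(f,[0,0,-.01]);print(s.x,s.fun)
E
```

```text
[ 0.00553449  0.00072813 -0.02005582] [-0.3949341   0.39475427 -0.46349917  0.01660417  0.41834202]
```

Request:
play_rows(
  targets=[
    {"translation": [0, 0, 2], "twist": [0, 0, 0], "grip": 30},
    {"translation": [0, 0, 2], "twist": [0, 0, 0], "grip": 46},
    {"translation": [0, 0, 2], "twist": [0, 0, 0], "grip": 46},
    {"translation": [0, 0, 2], "twist": [0, 0, 0], "grip": 46},
    {"translation": [0, 0, 15], "twist": [0, 0, 0], "grip": 46},
    {"translation": [0, 0, 40], "twist": [0, 0, 0], "grip": 46},
    {"translation": [0, 0, 80], "twist": [0, 0, 0], "grip": 46},
    {"translation": [20, 0, 120], "twist": [0, 0, 0], "grip": 46},
    {"translation": [20, 0, 130], "twist": [0, 0, 0], "grip": 46},
    {"translation": [20, 0, 130], "twist": [0, 0, 0], "grip": 46},
    {"translation": [20, 0, 130], "twist": [0, 0, 0], "grip": 46},
  ],
)

```text
time_s: 6.92
tool_pos: [0.4462, -0.2067, 0.1517]
tcp_rot: [0.0, -0.06, 0.998, -0.0]
ft_force: [-0.2, 0.7, -0.2]
grip_width: 0.0463
```

```bash
python3 - <<'E'
from h import *
snap('wrist','w6'); crop('w6',150,90,350,330,'w6c'); print(r.read_state()['ft_force'],r.read_state()['tool_pos'])
E
```

```text
{'color': '', 'fx': 315.16004671182293, 'fy': 315.16004671182293, 'cx': 254.8906455245033, 'cy': 186.50284964092035, 'view': ''}
[-0.65652846  0.70610512 -1.41331728] [ 0.44491373 -0.20599146  0.15012071]
```

View pics/w6c.png

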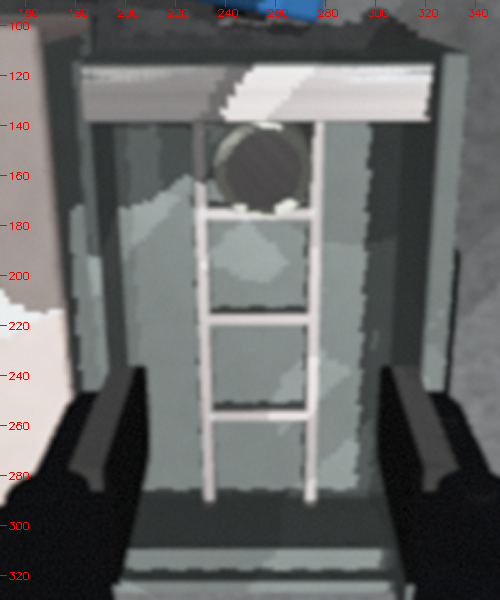

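```bash
cat >> h.py <<'E'
np.set_printoptions(precision=4,suppress=True)
xa=np.array([.993,.118]);ya=np.array([-.118,.993])
E
python3 - <<'E'
from h import *
g=lambda u,v,z:ray('w6',u,v,z)[:2]
r1,r2,r3=g(254.3,175.5,.018),g(253.5,217.5,.018),g(252.8,256,.018)
print(r1,r2,r3,(r2-r1)@xa,(r3-r2)@xa)
print('tin',g(254.5,157.5,.038),g(254.5,157.5,.044), 'pocket0',r1-.021*xa, r2-.063*xa, 'lipedge+20',g(254,138,.06)+.020*xa)
print('y rails',(g(232.5,217,.018)+g(274,217,.018))/2)
E
```

```text
[ 0.4484 -0.2067] [ 0.4903 -0.2025] [ 0.5322 -0.1982] 0.042075876852668156 0.04214012963530795
tin [ 0.4269 -0.2091] [ 0.4255 -0.2093] pocket0 [ 0.4275 -0.2092] [ 0.4277 -0.2099] lipedge+20 [ 0.4268 -0.2095]
y rails [ 0.4898 -0.2028]
```

Request:
play_rows(
  targets=[
    {"translation": [7, 40, 0], "twist": [0, 0, 0], "grip": 46},
    {"translation": [14, 80, 0], "twist": [0, 0, 0], "grip": 46},
    {"translation": [21, 120, 0], "twist": [0, 0, 0], "grip": 50},
    {"translation": [28, 160, 0], "twist": [0, 0, 0], "grip": 60},
    {"translation": [35, 200, 0], "twist": [0, 0, 0], "grip": 60},
    {"translation": [42, 240, 0], "twist": [0, 0, 0], "grip": 60},
    {"translation": [49, 280, 0], "twist": [0, 0, 0], "grip": 60},
    {"translation": [56, 320, 0], "twist": [0, 0, 0], "grip": 60},
    {"translation": [63, 360, 0], "twist": [0, 0, 0], "grip": 60},
    {"translation": [70, 400, 0], "twist": [0, 0, 0], "grip": 60},
    {"translation": [78, 440, -10], "twist": [0, 0, 0], "grip": 60},
    {"translation": [78, 444, -30], "twist": [0, 0, 0], "grip": 60},
  ],
)

```text
time_s: 7.97
tool_pos: [0.5249, 0.2435, 0.1213]
tcp_rot: [0.002, -0.062, 0.998, 0.002]
ft_force: [0.5, -1.7, 0.0]
grip_width: 0.0599
```

Request:
play_rows(
  targets=[
    {"translation": [0, 0, 0], "twist": [0, 0, 0], "grip": 60},
    {"translation": [0, 0, 0], "twist": [0, 0, 0], "grip": 60},
    {"translation": [0, 0, 0], "twist": [0, 0, 0], "grip": 60},
    {"translation": [0, 0, 0], "twist": [0, 0, 0], "grip": 60},
  ],
)

```text
time_s: 8.3
tool_pos: [0.5237, 0.236, 0.1213]
tcp_rot: [-0.0, -0.059, 0.998, -0.0]
ft_force: [0.6, -1.0, -0.6]
grip_width: 0.06
```

```bash
python3 - <<'E'
from h import *
snap('wrist','w7'); crop('w7',100,90,412,384,'w7c'); print(r.read_state()['ft_force'],r.read_state()['tool_pos'])
E
```

```text
{'color': '', 'fx': 315.16004671182293, 'fy': 315.16004671182293, 'cx': 254.8906455245033, 'cy': 186.50284964092035, 'view': ''}
[-0.1401  0.8625  0.0214] [0.5242 0.236  0.1218]
```

View pics/w7c.png

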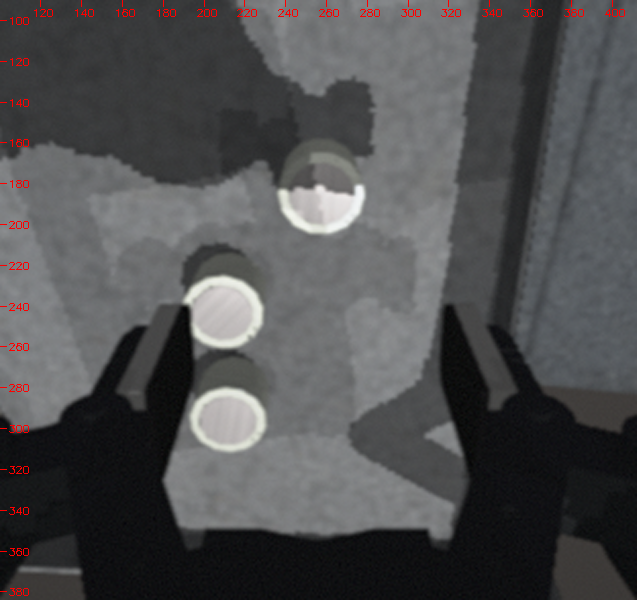

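```bash
python3 - <<'E'
from h import *
for uv in ((257.5,185),(210.5,243.5),(212,296)): print(ray('w7',*uv,.026))
E
```

```text
[0.5221 0.2382 0.026 ]
[0.5789 0.2047 0.026 ]
[0.632  0.2099 0.026 ]
```

Request:
play_rows(
  targets=[
    {"translation": [-2, 2, -40], "twist": [0, 0, 0], "grip": 60},
    {"translation": [-2, 2, -75], "twist": [0, 0, 0], "grip": 60},
    {"translation": [-2, 2, -100], "twist": [0, 0, 0], "grip": 60},
    {"translation": [-2, 2, -112], "twist": [0, 0, 0], "grip": 60},
    {"translation": [-2, 2, -112], "twist": [0, 0, 0], "grip": 60},
    {"translation": [-2, 2, -112], "twist": [0, 0, 0], "grip": 60},
    {"translation": [-2, 2, -112], "twist": [0, 0, 0], "grip": 30},
    {"translation": [-2, 2, -112], "twist": [0, 0, 0], "grip": 30},
    {"translation": [-2, 2, -112], "twist": [0, 0, 0], "grip": 30},
    {"translation": [-2, 2, -112], "twist": [0, 0, 0], "grip": 30},
    {"translation": [-2, 2, -112], "twist": [0, 0, 0], "grip": 30},
  ],
)

```text
time_s: 9.27
tool_pos: [0.5241, 0.2397, 0.0122]
tcp_rot: [0.003, -0.06, 0.998, 0.0]
ft_force: [-0.3, -0.6, 6.0]
grip_width: 0.0318
```

Request:
play_rows(
  targets=[
    {"translation": [0, 0, 20], "twist": [0, 0, 0], "grip": 30},
    {"translation": [0, 0, 55], "twist": [0, 0, 0], "grip": 30},
    {"translation": [0, 0, 90], "twist": [0, 0, 0], "grip": 30},
    {"translation": [-4, -35, 110], "twist": [0, 0, 0], "grip": 30},
    {"translation": [-8, -70, 110], "twist": [0, 0, 0], "grip": 30},
    {"translation": [-12, -110, 110], "twist": [0, 0, 0], "grip": 30},
    {"translation": [-16, -150, 110], "twist": [0, 0, 0], "grip": 30},
    {"translation": [-21, -190, 110], "twist": [0, 0, 0], "grip": 30},
    {"translation": [-26, -230, 110], "twist": [0, 0, 0], "grip": 30},
    {"translation": [-32, -270, 110], "twist": [0, 0, 0], "grip": 30},
    {"translation": [-38, -310, 110], "twist": [0, 0, 0], "grip": 30},
    {"translation": [-44, -350, 110], "twist": [0, 0, 0], "grip": 30},
  ],
)

```text
time_s: 10.27
tool_pos: [0.4778, -0.1127, 0.1206]
tcp_rot: [0.001, -0.06, 0.998, -0.001]
ft_force: [0.5, -0.5, -0.7]
grip_width: 0.0316
```

Request:
play_rows(
  targets=[
    {"translation": [-3, -40, 0], "twist": [0, 0, 0], "grip": 30},
    {"translation": [-7, -80, 0], "twist": [0, 0, 0], "grip": 30},
    {"translation": [-7, -93, 0], "twist": [0, 0, 0], "grip": 30},
    {"translation": [-7, -93, -20], "twist": [0, 0, 0], "grip": 30},
    {"translation": [-7, -93, -45], "twist": [0, 0, 0], "grip": 30},
    {"translation": [-7, -93, -45], "twist": [0, 0, 0], "grip": 30},
    {"translation": [-7, -93, -45], "twist": [0, 0, 0], "grip": 30},
    {"translation": [-7, -93, -45], "twist": [0, 0, 0], "grip": 30},
  ],
)

```text
time_s: 10.93
tool_pos: [0.4715, -0.2037, 0.0754]
tcp_rot: [0.001, -0.06, 0.998, -0.0]
ft_force: [0.1, 0.0, 0.1]
grip_width: 0.0316
```

```bash
python3 - <<'E'
from h import *
snap('wrist','w8'); crop('w8',150,90,370,320,'w8c'); print(r.read_state()['ft_force'],r.read_state()['tool_pos'])
E
```

```text
{'color': '', 'fx': 315.16004671182293, 'fy': 315.16004671182293, 'cx': 254.8906455245033, 'cy': 186.50284964092035, 'view': ''}
[ 0.8601 -0.1434 -0.1699] [ 0.4719 -0.2039  0.0759]
```

View pics/w8c.png

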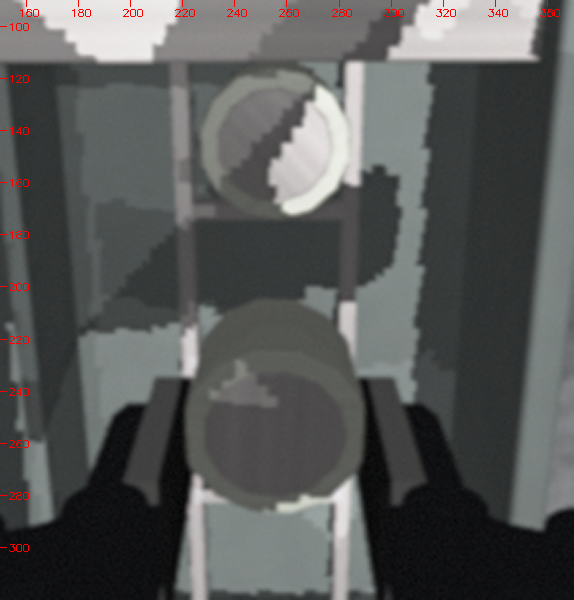

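Request:
play_rows(
  targets=[
    {"translation": [-2, -1.3, 0], "twist": [0, 0, 0], "grip": 30},
    {"translation": [-2, -1.3, -15], "twist": [0, 0, 0], "grip": 30},
    {"translation": [-2, -1.3, -30], "twist": [0, 0, 0], "grip": 30},
    {"translation": [-2, -1.3, -42], "twist": [0, 0, 0], "grip": 30},
    {"translation": [-2, -1.3, -48], "twist": [0, 0, 0], "grip": 30},
    {"translation": [-2, -1.3, -50], "twist": [0, 0, 0], "grip": 30},
    {"translation": [-2, -1.3, -51], "twist": [0, 0, 0], "grip": 30},
    {"translation": [-2, -1.3, -51], "twist": [0, 0, 0], "grip": 30},
  ],
)

```text
time_s: 11.65
tool_pos: [0.4693, -0.2051, 0.0242]
tcp_rot: [0.0, -0.06, 0.998, -0.0]
ft_force: [-0.8, 1.8, 2.1]
grip_width: 0.0316
```

Request:
play_rows(
  targets=[
    {"translation": [0, 0, -1], "twist": [0, 0, 0], "grip": 46},
    {"translation": [0, 0, -1], "twist": [0, 0, 0], "grip": 46},
    {"translation": [0, 0, -1], "twist": [0, 0, 0], "grip": 46},
    {"translation": [0, 0, 15], "twist": [0, 0, 0], "grip": 46},
    {"translation": [0, 0, 40], "twist": [0, 0, 0], "grip": 46},
    {"translation": [0, 0, 80], "twist": [0, 0, 0], "grip": 46},
    {"translation": [0, 0, 120], "twist": [0, 0, 0], "grip": 46},
    {"translation": [0, 0, 120], "twist": [0, 0, 0], "grip": 46},
    {"translation": [0, 0, 120], "twist": [0, 0, 0], "grip": 46},
  ],
)

```text
time_s: 12.4
tool_pos: [0.4709, -0.2066, 0.1467]
tcp_rot: [0.003, -0.06, 0.998, -0.002]
ft_force: [-0.5, 0.3, -0.5]
grip_width: 0.0459
```

```bash
python3 - <<'E'
from h import *
snap('wrist','w9'); crop('w9',150,90,350,330,'w9c'); print(r.read_state()['ft_force'],r.read_state()['tool_pos'])
E
```

```text
{'color': '', 'fx': 315.16004671182293, 'fy': 315.16004671182293, 'cx': 254.8906455245033, 'cy': 186.50284964092035, 'view': ''}
[-0.8587  0.5952 -0.2248] [ 0.4692 -0.2054  0.1442]
```

View pics/w9c.png

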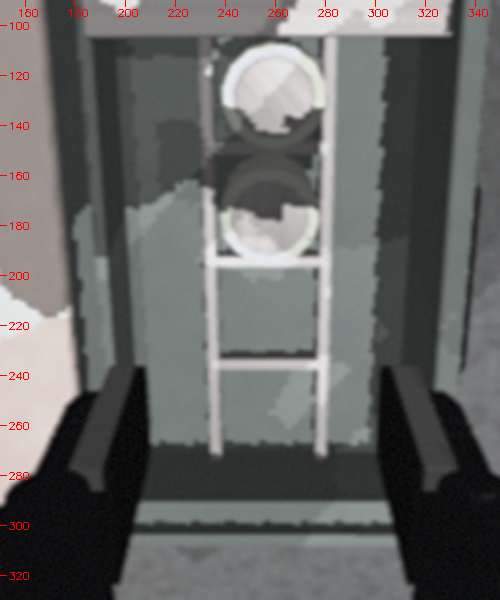

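Request:
play_rows(
  targets=[
    {"translation": [2, 40, 0], "twist": [0, 0, 0], "grip": 46},
    {"translation": [5, 80, 0], "twist": [0, 0, 0], "grip": 46},
    {"translation": [10, 120, 0], "twist": [0, 0, 0], "grip": 50},
    {"translation": [15, 160, 0], "twist": [0, 0, 0], "grip": 60},
    {"translation": [20, 200, 0], "twist": [0, 0, 0], "grip": 60},
    {"translation": [30, 239, 0], "twist": [0, 0, 0], "grip": 60},
    {"translation": [40, 278, 0], "twist": [0, 0, 0], "grip": 60},
    {"translation": [53, 315, 0], "twist": [0, 0, 0], "grip": 60},
    {"translation": [70, 350, 0], "twist": [0, 0, 0], "grip": 60},
    {"translation": [90, 382, 0], "twist": [0, 0, 0], "grip": 60},
    {"translation": [109, 408, -10], "twist": [0, 0, 0], "grip": 60},
    {"translation": [109.5, 409.5, -40], "twist": [0, 0, 0], "grip": 60},
  ],
)

```text
time_s: 13.45
tool_pos: [0.5839, 0.2099, 0.1059]
tcp_rot: [0.006, -0.062, 0.998, 0.002]
ft_force: [1.0, 0.2, 0.9]
grip_width: 0.0599
```

Request:
play_rows(
  targets=[
    {"translation": [0, 0, 0], "twist": [0, 0, 0], "grip": 60},
    {"translation": [0, 0, 0], "twist": [0, 0, 0], "grip": 60},
    {"translation": [0, 0, 0], "twist": [0, 0, 0], "grip": 60},
    {"translation": [0, 0, 0], "twist": [0, 0, 0], "grip": 60},
  ],
)

```text
time_s: 13.78
tool_pos: [0.5783, 0.2037, 0.1038]
tcp_rot: [0.0, -0.059, 0.998, -0.0]
ft_force: [0.1, -0.4, -0.1]
grip_width: 0.0597
```

```bash
python3 - <<'E'
from h import *
snap('wrist','w10'); crop('w10',100,90,412,384,'w10c'); print(r.read_state()['ft_force'],r.read_state()['tool_pos'])
E
```

```text
{'color': '', 'fx': 315.16004671182293, 'fy': 315.16004671182293, 'cx': 254.8906455245033, 'cy': 186.50284964092035, 'view': ''}
[0.2892 0.4206 0.4936] [0.5788 0.2037 0.1044]
```

View pics/w10c.png

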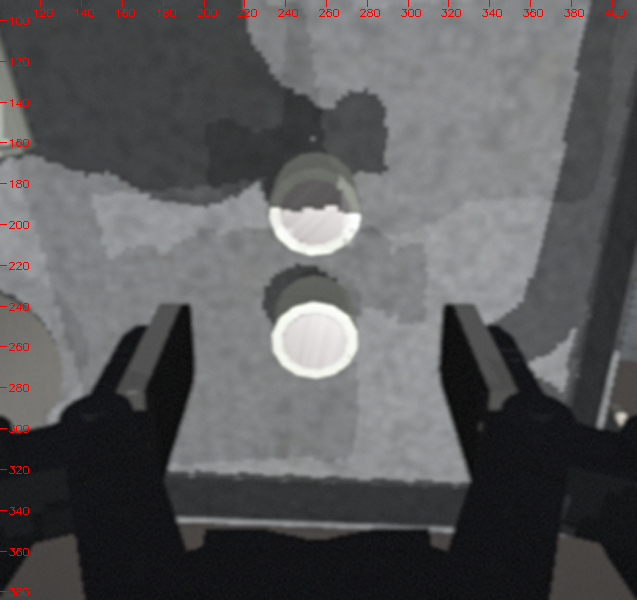

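```bash
python3 - <<'E'
from h import *
for uv in ((254.5,195),(254.5,257)): print(ray('w10',*uv,.026))
E
```

```text
[0.5791 0.2038 0.026 ]
[0.6317 0.21   0.026 ]
```

Request:
play_rows(
  targets=[
    {"translation": [0, 0.5, -35], "twist": [0, 0, 0], "grip": 60},
    {"translation": [0, 0.5, -65], "twist": [0, 0, 0], "grip": 60},
    {"translation": [0, 0.5, -85], "twist": [0, 0, 0], "grip": 60},
    {"translation": [0, 0.5, -94], "twist": [0, 0, 0], "grip": 60},
    {"translation": [0, 0.5, -94], "twist": [0, 0, 0], "grip": 60},
    {"translation": [0, 0.5, -94], "twist": [0, 0, 0], "grip": 60},
    {"translation": [0, 0.5, -94], "twist": [0, 0, 0], "grip": 30},
    {"translation": [0, 0.5, -94], "twist": [0, 0, 0], "grip": 30},
    {"translation": [0, 0.5, -94], "twist": [0, 0, 0], "grip": 30},
    {"translation": [0, 0.5, -94], "twist": [0, 0, 0], "grip": 30},
    {"translation": [0, 0.5, -94], "twist": [0, 0, 0], "grip": 30},
  ],
)

```text
time_s: 14.75
tool_pos: [0.5804, 0.2053, 0.0121]
tcp_rot: [0.002, -0.06, 0.998, 0.0]
ft_force: [-0.9, -0.5, 6.1]
grip_width: 0.0317
```

Request:
play_rows(
  targets=[
    {"translation": [0, 0, 20], "twist": [0, 0, 0], "grip": 30},
    {"translation": [0, 0, 55], "twist": [0, 0, 0], "grip": 30},
    {"translation": [-4, 0, 90], "twist": [0, 0, 0], "grip": 30},
    {"translation": [-20, -30, 110], "twist": [0, 0, 0], "grip": 30},
    {"translation": [-40, -64, 110], "twist": [0, 0, 0], "grip": 30},
    {"translation": [-55, -100, 110], "twist": [0, 0, 0], "grip": 30},
    {"translation": [-65, -140, 110], "twist": [0, 0, 0], "grip": 30},
    {"translation": [-68, -180, 110], "twist": [0, 0, 0], "grip": 30},
    {"translation": [-68, -220, 110], "twist": [0, 0, 0], "grip": 30},
    {"translation": [-68, -260, 110], "twist": [0, 0, 0], "grip": 30},
    {"translation": [-68, -300, 110], "twist": [0, 0, 0], "grip": 30},
    {"translation": [-68, -340, 110], "twist": [0, 0, 0], "grip": 30},
  ],
)

```text
time_s: 15.75
tool_pos: [0.5102, -0.137, 0.1203]
tcp_rot: [0.001, -0.06, 0.998, -0.0]
ft_force: [0.3, 0.5, -0.6]
grip_width: 0.0312
```

Request:
play_rows(
  targets=[
    {"translation": [0, -40, 0], "twist": [0, 0, 0], "grip": 30},
    {"translation": [0, -64, 0], "twist": [0, 0, 0], "grip": 30},
    {"translation": [0, -64, 0], "twist": [0, 0, 0], "grip": 30},
    {"translation": [0, -64, -20], "twist": [0, 0, 0], "grip": 30},
    {"translation": [0, -64, -45], "twist": [0, 0, 0], "grip": 30},
    {"translation": [0, -64, -45], "twist": [0, 0, 0], "grip": 30},
    {"translation": [0, -64, -45], "twist": [0, 0, 0], "grip": 30},
    {"translation": [0, -64, -45], "twist": [0, 0, 0], "grip": 30},
    {"translation": [0, -64, -45], "twist": [0, 0, 0], "grip": 30},
  ],
)

```text
time_s: 16.5
tool_pos: [0.5115, -0.1992, 0.0761]
tcp_rot: [0.001, -0.06, 0.998, -0.001]
ft_force: [-0.1, -0.1, -0.2]
grip_width: 0.0315
```

```bash
python3 - <<'E'
from h import *
snap('wrist','w11'); crop('w11',150,60,370,320,'w11c'); print(r.read_state()['ft_force'],r.read_state()['tool_pos'])
E
```

```text
{'color': '', 'fx': 315.16004671182293, 'fy': 315.16004671182293, 'cx': 254.8906455245033, 'cy': 186.50284964092035, 'view': ''}
[-0.3219  0.2688  0.3114] [ 0.5116 -0.1994  0.0761]
```

View pics/w11c.png

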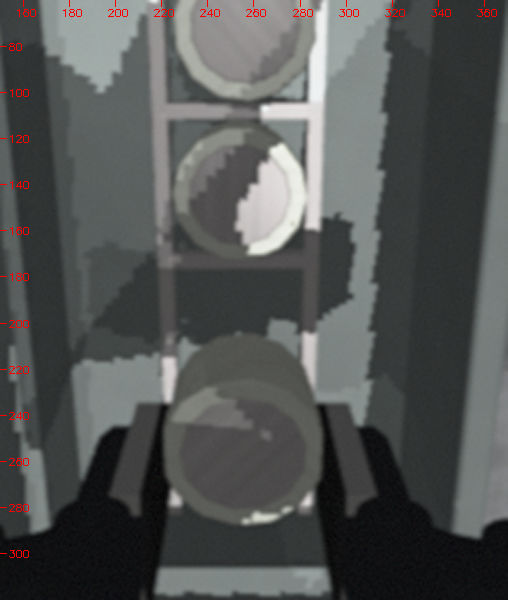

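Request:
play_rows(
  targets=[
    {"translation": [-0.3, -1, 0], "twist": [0, 0, 0], "grip": 30},
    {"translation": [-0.3, -1, -15], "twist": [0, 0, 0], "grip": 30},
    {"translation": [-0.3, -1, -30], "twist": [0, 0, 0], "grip": 30},
    {"translation": [-0.3, -1, -42], "twist": [0, 0, 0], "grip": 30},
    {"translation": [-0.3, -1, -48], "twist": [0, 0, 0], "grip": 30},
    {"translation": [-0.3, -1, -50.5], "twist": [0, 0, 0], "grip": 30},
    {"translation": [-0.3, -1, -51.5], "twist": [0, 0, 0], "grip": 30},
    {"translation": [-0.3, -1, -51.5], "twist": [0, 0, 0], "grip": 30},
  ],
)

```text
time_s: 17.22
tool_pos: [0.5117, -0.2009, 0.024]
tcp_rot: [0.002, -0.06, 0.998, -0.001]
ft_force: [1.6, -0.7, 2.8]
grip_width: 0.0313
```

Request:
play_rows(
  targets=[
    {"translation": [0, 0, -1], "twist": [0, 0, 0], "grip": 46},
    {"translation": [0, 0, -1], "twist": [0, 0, 0], "grip": 46},
    {"translation": [0, 0, -1], "twist": [0, 0, 0], "grip": 46},
    {"translation": [0, 0, 15], "twist": [0, 0, 0], "grip": 46},
    {"translation": [0, 0, 40], "twist": [0, 0, 0], "grip": 46},
    {"translation": [0, 0, 80], "twist": [0, 0, 0], "grip": 46},
    {"translation": [-20, 0, 120], "twist": [0, 0, 0], "grip": 46},
    {"translation": [-20, 0, 120], "twist": [0, 0, 0], "grip": 46},
    {"translation": [-20, 0, 120], "twist": [0, 0, 0], "grip": 46},
  ],
)

```text
time_s: 17.97
tool_pos: [0.4907, -0.2009, 0.1455]
tcp_rot: [0.002, -0.059, 0.998, -0.002]
ft_force: [-1.2, -0.0, -0.1]
grip_width: 0.0458
```

```bash
python3 - <<'E'
from h import *
snap('wrist','w12'); crop('w12',150,60,350,330,'w12c'); print(r.read_state()['ft_force'],r.read_state()['tool_pos'])
E
```

```text
{'color': '', 'fx': 315.16004671182293, 'fy': 315.16004671182293, 'cx': 254.8906455245033, 'cy': 186.50284964092035, 'view': ''}
[ 0.3907  0.0992 -0.9951] [ 0.4896 -0.2     0.1432]
```

View pics/w12c.png

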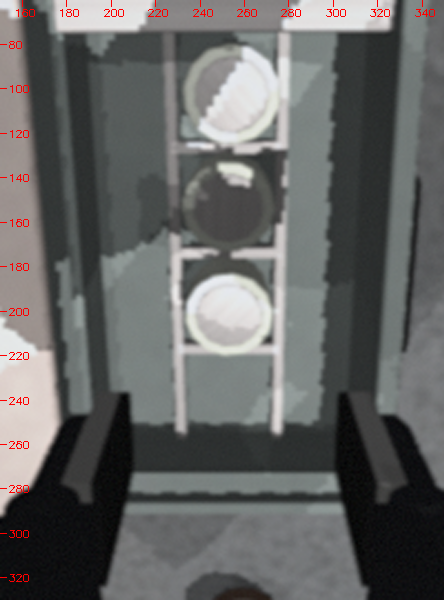

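Request:
play_rows(
  targets=[
    {"translation": [2, 40, 0], "twist": [0, 0, 0], "grip": 46},
    {"translation": [5, 80, 0], "twist": [0, 0, 0], "grip": 46},
    {"translation": [8, 120, 0], "twist": [0, 0, 0], "grip": 50},
    {"translation": [11, 160, 0], "twist": [0, 0, 0], "grip": 60},
    {"translation": [14, 200, 0], "twist": [0, 0, 0], "grip": 60},
    {"translation": [18, 240, 0], "twist": [0, 0, 0], "grip": 60},
    {"translation": [22, 280, 0], "twist": [0, 0, 0], "grip": 60},
    {"translation": [30, 319, 0], "twist": [0, 0, 0], "grip": 60},
    {"translation": [44, 356, 0], "twist": [0, 0, 0], "grip": 60},
    {"translation": [68, 388, 0], "twist": [0, 0, 0], "grip": 60},
    {"translation": [100, 408, -10], "twist": [0, 0, 0], "grip": 60},
    {"translation": [125, 410, -30], "twist": [0, 0, 0], "grip": 60},
  ],
)

```text
time_s: 19.02
tool_pos: [0.6165, 0.2151, 0.1122]
tcp_rot: [0.001, -0.062, 0.998, 0.001]
ft_force: [-0.1, -0.6, 0.7]
grip_width: 0.0601
```

Request:
play_rows(
  targets=[
    {"translation": [15, 0, -10], "twist": [0, 0, 0], "grip": 60},
    {"translation": [15, 0, -10], "twist": [0, 0, 0], "grip": 60},
    {"translation": [15, 0, -10], "twist": [0, 0, 0], "grip": 60},
    {"translation": [15, 0, -10], "twist": [0, 0, 0], "grip": 60},
    {"translation": [15, 0, -10], "twist": [0, 0, 0], "grip": 60},
  ],
)

```text
time_s: 19.43
tool_pos: [0.6289, 0.2098, 0.1025]
tcp_rot: [-0.001, -0.06, 0.998, -0.0]
ft_force: [0.1, 0.3, 0.6]
grip_width: 0.0598
```

```bash
python3 - <<'E'
from h import *
snap('wrist','w13'); crop('w13',100,90,412,384,'w13c'); print(r.read_state()['ft_force'],r.read_state()['tool_pos'])
snap('top','top13'); crop('top13',90,90,420,290,'top13c')
E
```

```text
{'color': '', 'fx': 315.16004671182293, 'fy': 315.16004671182293, 'cx': 254.8906455245033, 'cy': 186.50284964092035, 'view': ''}
[-0.6204  0.5075  1.0936] [0.6293 0.2098 0.1032]
{'color': '', 'fx': 426.9764468096998, 'fy': 426.9764468096998, 'cx': 255.37625210015705, 'cy': 190.82870351199293, 'view': ''}
```

View pics/w13c.png

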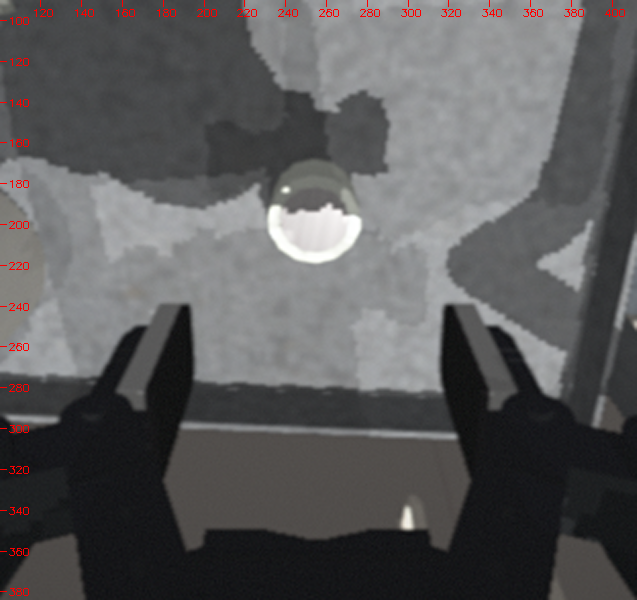

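View pics/top13c.png

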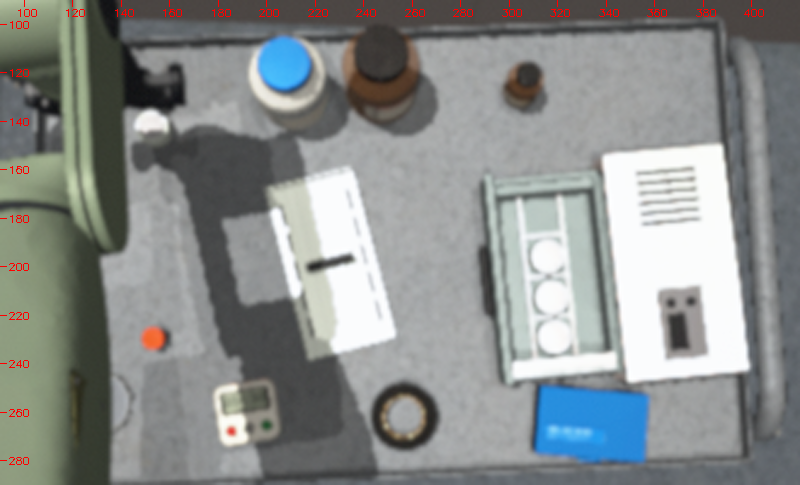

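Request:
play_rows(
  targets=[
    {"translation": [1.5, 0, -35], "twist": [0, 0, 0], "grip": 60},
    {"translation": [1.5, 0, -65], "twist": [0, 0, 0], "grip": 60},
    {"translation": [1.5, 0, -85], "twist": [0, 0, 0], "grip": 60},
    {"translation": [1.5, 0, -93], "twist": [0, 0, 0], "grip": 60},
    {"translation": [1.5, 0, -93], "twist": [0, 0, 0], "grip": 60},
    {"translation": [1.5, 0, -93], "twist": [0, 0, 0], "grip": 60},
    {"translation": [1.5, 0, -93], "twist": [0, 0, 0], "grip": 30},
    {"translation": [1.5, 0, -93], "twist": [0, 0, 0], "grip": 30},
    {"translation": [1.5, 0, -93], "twist": [0, 0, 0], "grip": 30},
    {"translation": [1.5, 0, -93], "twist": [0, 0, 0], "grip": 30},
    {"translation": [1.5, 0, -93], "twist": [0, 0, 0], "grip": 30},
  ],
)

```text
time_s: 20.45
tool_pos: [0.6336, 0.2104, 0.0128]
tcp_rot: [0.002, -0.06, 0.998, 0.0]
ft_force: [-0.0, -0.2, 6.7]
grip_width: 0.0316
```

Request:
play_rows(
  targets=[
    {"translation": [0, 0, 20], "twist": [0, 0, 0], "grip": 30},
    {"translation": [0, 0, 55], "twist": [0, 0, 0], "grip": 30},
    {"translation": [-15, 0, 85], "twist": [0, 0, 0], "grip": 30},
    {"translation": [-45, -15, 110], "twist": [0, 0, 0], "grip": 30},
    {"translation": [-70, -45, 110], "twist": [0, 0, 0], "grip": 30},
    {"translation": [-90, -80, 110], "twist": [0, 0, 0], "grip": 30},
    {"translation": [-95, -120, 110], "twist": [0, 0, 0], "grip": 30},
    {"translation": [-95, -160, 110], "twist": [0, 0, 0], "grip": 30},
    {"translation": [-92, -200, 110], "twist": [0, 0, 0], "grip": 30},
    {"translation": [-88, -240, 110], "twist": [0, 0, 0], "grip": 30},
    {"translation": [-84, -280, 110], "twist": [0, 0, 0], "grip": 30},
    {"translation": [-80, -320, 110], "twist": [0, 0, 0], "grip": 30},
  ],
)

```text
time_s: 21.45
tool_pos: [0.5516, -0.112, 0.1207]
tcp_rot: [0.001, -0.06, 0.998, -0.0]
ft_force: [1.2, 0.9, -1.1]
grip_width: 0.0312
```

Request:
play_rows(
  targets=[
    {"translation": [0, -40, 0], "twist": [0, 0, 0], "grip": 30},
    {"translation": [1, -75, 0], "twist": [0, 0, 0], "grip": 30},
    {"translation": [1, -84, 0], "twist": [0, 0, 0], "grip": 30},
    {"translation": [1, -84, -20], "twist": [0, 0, 0], "grip": 30},
    {"translation": [1, -84, -45], "twist": [0, 0, 0], "grip": 30},
    {"translation": [1, -84, -45], "twist": [0, 0, 0], "grip": 30},
    {"translation": [1, -84, -45], "twist": [0, 0, 0], "grip": 30},
    {"translation": [1, -84, -45], "twist": [0, 0, 0], "grip": 30},
    {"translation": [1, -84, -45], "twist": [0, 0, 0], "grip": 30},
  ],
)

```text
time_s: 22.2
tool_pos: [0.5538, -0.1942, 0.0766]
tcp_rot: [0.001, -0.06, 0.998, -0.001]
ft_force: [-0.7, -0.3, -0.1]
grip_width: 0.0317
```

```bash
python3 - <<'E'
from h import *
snap('wrist','w14'); crop('w14',150,60,370,320,'w14c'); print(r.read_state()['ft_force'],r.read_state()['tool_pos'])
E
```

```text
{'color': '', 'fx': 315.16004671182293, 'fy': 315.16004671182293, 'cx': 254.8906455245033, 'cy': 186.50284964092035, 'view': ''}
[ 0.1025  0.8897 -0.6462] [ 0.5538 -0.1942  0.0767]
```

View pics/w14c.png

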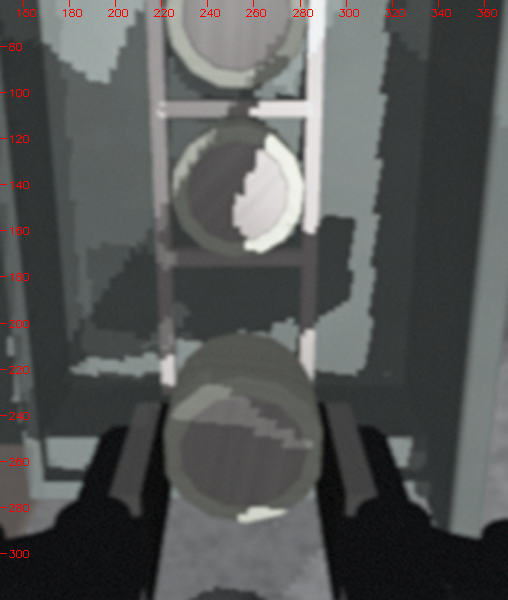

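Request:
play_rows(
  targets=[
    {"translation": [-0.8, -1.1, 0], "twist": [0, 0, 0], "grip": 30},
    {"translation": [-0.8, -1.1, -15], "twist": [0, 0, 0], "grip": 30},
    {"translation": [-0.8, -1.1, -30], "twist": [0, 0, 0], "grip": 30},
    {"translation": [-0.8, -1.1, -42], "twist": [0, 0, 0], "grip": 30},
    {"translation": [-0.8, -1.1, -48], "twist": [0, 0, 0], "grip": 30},
    {"translation": [-0.8, -1.1, -51], "twist": [0, 0, 0], "grip": 30},
    {"translation": [-0.8, -1.1, -52], "twist": [0, 0, 0], "grip": 30},
    {"translation": [-0.8, -1.1, -52], "twist": [0, 0, 0], "grip": 30},
  ],
)

```text
time_s: 22.92
tool_pos: [0.5534, -0.196, 0.0246]
tcp_rot: [0.002, -0.06, 0.998, -0.001]
ft_force: [0.2, -0.2, 6.2]
grip_width: 0.0316
```

Request:
play_rows(
  targets=[
    {"translation": [0, 0, -1], "twist": [0, 0, 0], "grip": 46},
    {"translation": [0, 0, -1], "twist": [0, 0, 0], "grip": 46},
    {"translation": [0, 0, -1], "twist": [0, 0, 0], "grip": 46},
    {"translation": [0, 0, 15], "twist": [0, 0, 0], "grip": 46},
    {"translation": [0, 0, 40], "twist": [0, 0, 0], "grip": 46},
    {"translation": [0, 0, 80], "twist": [0, 0, 0], "grip": 46},
    {"translation": [-35, 0, 110], "twist": [0, 0, 0], "grip": 46},
    {"translation": [-60, 0, 140], "twist": [0, 0, 0], "grip": 46},
    {"translation": [-60, 0, 150], "twist": [0, 0, 0], "grip": 46},
    {"translation": [-60, 0, 150], "twist": [0, 0, 0], "grip": 46},
  ],
)

```text
time_s: 23.75
tool_pos: [0.4927, -0.1963, 0.1764]
tcp_rot: [0.003, -0.059, 0.998, -0.002]
ft_force: [0.3, 0.0, 0.7]
grip_width: 0.046
```

```bash
python3 - <<'E'
from h import *
snap('wrist','w15'); crop('w15',150,60,350,330,'w15c'); print(r.read_state()['ft_force'],r.read_state()['tool_pos'])
E
```

```text
{'color': '', 'fx': 315.16004671182293, 'fy': 315.16004671182293, 'cx': 254.8906455245033, 'cy': 186.50284964092035, 'view': ''}
[ 1.1752  0.5415 -0.4113] [ 0.4924 -0.1957  0.1742]
```

View pics/w15c.png

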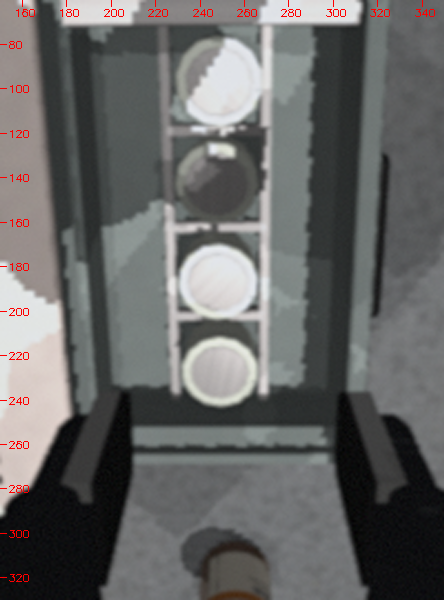

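```bash
python3 - <<'E'
from h import *
P=np.array([.4902,-.2027])
for i,uv in enumerate(((248.5,96.5),(248,141),(247.5,187),(247.5,228))):
    q=ray('w15',*uv,.038)[:2]; print(q, [(q-P-xa*(.042*i-.063))@xa,(q-P-xa*(.042*i-.063))@ya])
E
```

```text
[ 0.4271 -0.2099] [np.float64(-0.0004884740112061078), np.float64(0.0003379880917157131)]
[ 0.4655 -0.206 ] [np.float64(-0.003883195491990841), np.float64(-0.0003736612939992281)]
[ 0.5091 -0.2016] [np.float64(-0.0020682250865184867), np.float64(-0.001165405279072287)]
[ 0.5518 -0.1969] [np.float64(-0.0011688152833091642), np.float64(-0.0014994501631677704)]
```

```bash
python3 - <<'E'
from h import *
crop('w15',205,70,290,170,'w15d',6); crop('w12',205,70,290,220,'w12d',4)
E
```

```text
(no output)
```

View pics/w15d.png

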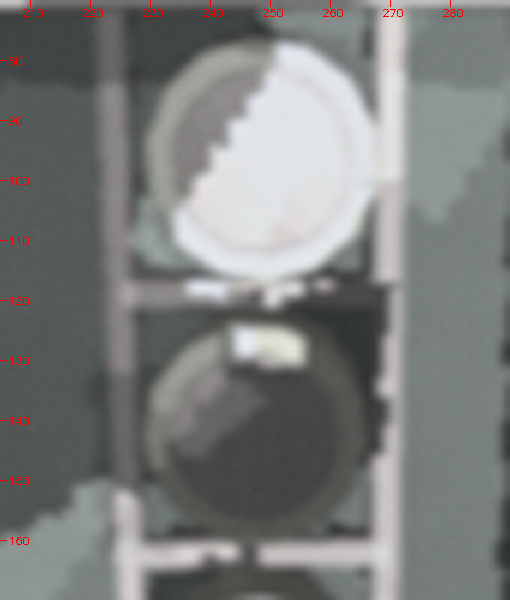

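View pics/w12d.png

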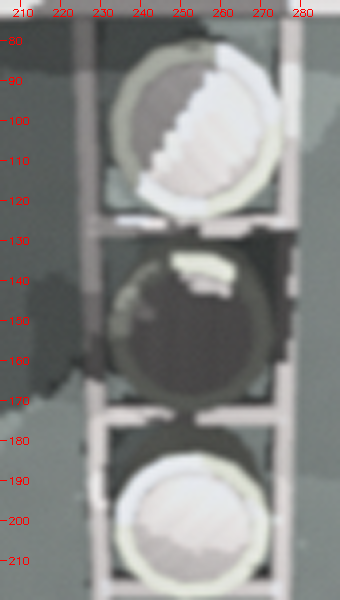

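```bash
python3 - <<'E'
from h import *
def d(f,vt,va,vb,u,z=.038):
    return (ray(f,u,vt,z)-(ray(f,u,va,.018)+ray(f,u,vb,.018))/2)[0]*1e3, (ray(f,u,vb,.018)-ray(f,u,va,.018))[0]*1e3
print('tin1 w15',d('w15',142,118.5,162.5,248)); print('tin1 w12',d('w12',152,126.5,173.5,252)); print('tin2 w15',d('w15',187,162.5,203,247)); print('tin2 w12',d('w12',200.5,173.5,217.5,252)); print('tin1 w12, circle at z.044',d('w12',152,126.5,173.5,252,.044))
E
```

```text
tin1 w15 (np.float64(-2.876079868203485), np.float64(42.46922030885442))
tin1 w12 (np.float64(-3.1567252772664034), np.float64(41.49124468654786))
tin2 w15 (np.float64(-2.839582059870893), np.float64(42.734096382199496))
tin2 w12 (np.float64(-3.383603805982238), np.float64(42.773761692174006))
tin1 w12, circle at z.044 (np.float64(-4.482909641789767), np.float64(41.49124468654786))
```

The tops of tins 1 and 2 look about 3 mm short of their pocket centres. I'll check the seating by touching their lids with the closed fingers.

Request:
play_rows(
  targets=[
    {"translation": [-12, -5, -30], "twist": [0, 0, 0], "grip": 0},
    {"translation": [-24, -10, -65], "twist": [0, 0, 0], "grip": 0},
    {"translation": [-24, -10, -95], "twist": [0, 0, 0], "grip": 0},
    {"translation": [-24, -10, -115], "twist": [0, 0, 0], "grip": 0},
    {"translation": [-24, -10, -124], "twist": [0, 0, 0], "grip": 0},
    {"translation": [-24, -10, -128], "twist": [0, 0, 0], "grip": 0},
    {"translation": [-24, -10, -131], "twist": [0, 0, 0], "grip": 0},
    {"translation": [-24, -10, -133], "twist": [0, 0, 0], "grip": 0},
    {"translation": [-24, -10, -133], "twist": [0, 0, 0], "grip": 0},
  ],
)

```text
time_s: 24.55
tool_pos: [0.4686, -0.2056, 0.0404]
tcp_rot: [0.001, -0.06, 0.998, -0.001]
ft_force: [-0.9, -0.2, -0.2]
grip_width: -0.0002
```

Request:
play_rows(
  targets=[
    {"translation": [0, 0, -1], "twist": [0, 0, 0], "grip": 0},
    {"translation": [0, 0, -2], "twist": [0, 0, 0], "grip": 0},
    {"translation": [0, 0, -3], "twist": [0, 0, 0], "grip": 0},
    {"translation": [0, 0, -3], "twist": [0, 0, 0], "grip": 0},
  ],
)

```text
time_s: 24.88
tool_pos: [0.4684, -0.2056, 0.038]
tcp_rot: [0.001, -0.06, 0.998, -0.001]
ft_force: [-0.4, 1.2, 4.2]
grip_width: 0.0004
```

Request:
play_rows(
  targets=[
    {"translation": [0, 0, 15], "twist": [0, 0, 0], "grip": 0},
    {"translation": [30, 4, 25], "twist": [0, 0, 0], "grip": 0},
    {"translation": [42, 5, 15], "twist": [0, 0, 0], "grip": 0},
    {"translation": [42, 5, 6], "twist": [0, 0, 0], "grip": 0},
    {"translation": [42, 5, 3], "twist": [0, 0, 0], "grip": 0},
    {"translation": [42, 5, 1], "twist": [0, 0, 0], "grip": 0},
    {"translation": [42, 5, 0], "twist": [0, 0, 0], "grip": 0},
    {"translation": [42, 5, 0], "twist": [0, 0, 0], "grip": 0},
  ],
)

```text
time_s: 25.55
tool_pos: [0.5088, -0.2002, 0.038]
tcp_rot: [-0.001, -0.06, 0.998, 0.0]
ft_force: [-3.7, 2.6, 10.4]
grip_width: 0.0002
```

Request:
play_rows(
  targets=[
    {"translation": [0, 0, 15], "twist": [0, 0, 0], "grip": 0},
    {"translation": [30, 4, 25], "twist": [0, 0, 0], "grip": 0},
    {"translation": [42, 5, 15], "twist": [0, 0, 0], "grip": 0},
    {"translation": [42, 5, 6], "twist": [0, 0, 0], "grip": 0},
    {"translation": [42, 5, 3], "twist": [0, 0, 0], "grip": 0},
    {"translation": [42, 5, 1], "twist": [0, 0, 0], "grip": 0},
    {"translation": [42, 5, 0], "twist": [0, 0, 0], "grip": 0},
    {"translation": [42, 5, 0], "twist": [0, 0, 0], "grip": 0},
  ],
)

```text
time_s: 26.22
tool_pos: [0.5498, -0.1952, 0.038]
tcp_rot: [-0.001, -0.059, 0.998, 0.0]
ft_force: [-3.9, 0.8, 14.3]
grip_width: 0.0001
```

Request:
play_rows(
  targets=[
    {"translation": [0, 0, 20], "twist": [0, 0, 0], "grip": 0},
    {"translation": [-40, -5, 40], "twist": [0, 0, 0], "grip": 0},
    {"translation": [-80, -10, 40], "twist": [0, 0, 0], "grip": 0},
    {"translation": [-115, -14, 40], "twist": [0, 0, 0], "grip": 0},
    {"translation": [-124, -15, 25], "twist": [0, 0, 0], "grip": 0},
    {"translation": [-124, -15, 12], "twist": [0, 0, 0], "grip": 0},
    {"translation": [-124, -15, 6], "twist": [0, 0, 0], "grip": 0},
    {"translation": [-124, -15, 3], "twist": [0, 0, 0], "grip": 0},
    {"translation": [-124, -15, 2], "twist": [0, 0, 0], "grip": 0},
    {"translation": [-124, -15, 2], "twist": [0, 0, 0], "grip": 0},
  ],
)

```text
time_s: 27.05
tool_pos: [0.4264, -0.2096, 0.0384]
tcp_rot: [-0.002, -0.06, 0.998, 0.001]
ft_force: [-0.3, -0.0, -0.4]
grip_width: 0.0003
```

Request:
play_rows(
  targets=[
    {"translation": [0, 0, 35], "twist": [0, 0, 0], "grip": 0},
    {"translation": [0, 0, 75], "twist": [0, 0, -6], "grip": 20},
    {"translation": [5, 20, 105], "twist": [0, 0, -13], "grip": 30},
    {"translation": [12, 45, 110], "twist": [0, 0, -20], "grip": 30},
    {"translation": [20, 70, 110], "twist": [0, 0, -27], "grip": 30},
    {"translation": [28, 95, 110], "twist": [0, 0, -34], "grip": 30},
    {"translation": [36, 120, 110], "twist": [0, 0, -41], "grip": 30},
    {"translation": [44, 145, 110], "twist": [0, 0, -48], "grip": 30},
    {"translation": [52, 170, 110], "twist": [0, 0, -55], "grip": 30},
    {"translation": [60, 195, 110], "twist": [0, 0, -62], "grip": 30},
    {"translation": [65, 215, 110], "twist": [0, 0, -69], "grip": 30},
    {"translation": [69, 228, 110], "twist": [0, 0, -76], "grip": 30},
  ],
)

```text
time_s: 28.05
tool_pos: [0.497, 0.0201, 0.1488]
tcp_rot: [-0.0, 0.569, 0.822, 0.0]
ft_force: [0.1, -0.4, -0.2]
grip_width: 0.0298
```

Request:
play_rows(
  targets=[
    {"translation": [0, 0, 0], "twist": [0, 0, -4.5], "grip": 30},
    {"translation": [0, 0, 0], "twist": [0, 0, -4.5], "grip": 30},
    {"translation": [0, 0, 0], "twist": [0, 0, -4.5], "grip": 30},
    {"translation": [0, 0, 0], "twist": [0, 0, -4.5], "grip": 30},
  ],
)

```text
time_s: 28.38
tool_pos: [0.4966, 0.0176, 0.1487]
tcp_rot: [-0.0, 0.599, 0.801, -0.0]
ft_force: [-0.5, -0.2, -0.2]
grip_width: 0.0296
```

```bash
python3 - <<'E'
from h import *
snap('wrist','w16'); crop('w16',0,0,512,384,'w16c'); print(r.read_state()['ft_force'],r.read_state()['tool_pos'],r.read_state()['tcp_rot'],r.read_state()['q'])
E
```

```text
{'color': '', 'fx': 315.16004671182293, 'fy': 315.16004671182293, 'cx': 254.8906455245033, 'cy': 186.50284964092035, 'view': ''}
[-0.1666 -0.3984  0.064 ] [0.4966 0.0175 0.1487] [-0.      0.5991  0.8006 -0.0001] [-0.1391  0.1282  1.8145 -0.0001  1.199  -0.425 ]
```

View pics/w16c.png

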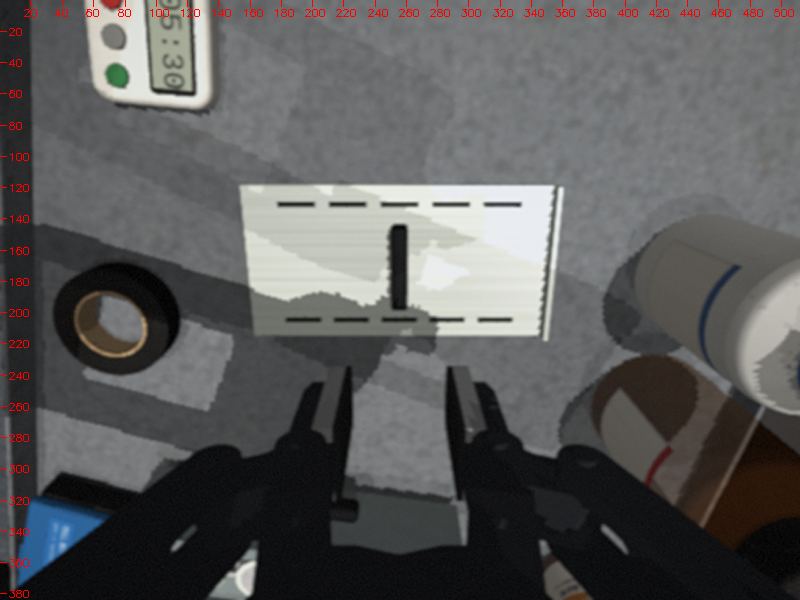

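```bash
python3 - <<'E'
from h import *
crop('w16',140,100,370,230,'w16d')
g=lambda u,v,z:ray('w16',u,v,z)[:2]
c=[g(154,118.5,.004),g(354,118.5,.004),g(345,215,.004),g(163,215,.004)]
print(c,np.mean(c,0)); 
for a,b in((0,1),(3,2)): e=c[b]-c[a]; print(np.linalg.norm(e),np.degrees(np.arctan2(e[1],e[0])))
print('bar',g(255.5,144,.019),g(255.5,198,.019),g(250,170,.019),g(261,170,.019))
E
```

```text
[array([0.3967, 0.0401]), array([0.5696, 0.091 ]), array([0.5967, 0.0004]), array([ 0.4228, -0.0508])] [0.4965 0.0202]
0.1802092295215766 16.410353738249785
0.1813094332796764 16.416201823539023
bar [0.4902 0.0464] [ 0.5045 -0.002 ] [0.4921 0.0224] [0.5016 0.0252]
```

View pics/w16d.png

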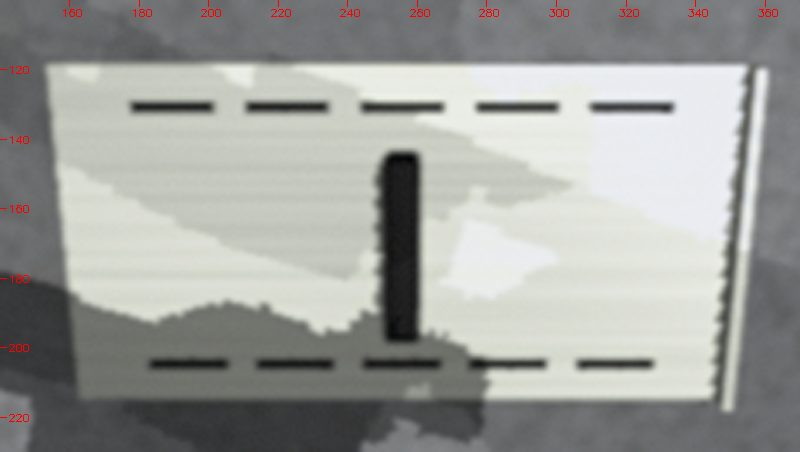

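Request:
play_rows(
  targets=[
    {"translation": [0.5, 4, -35], "twist": [0, 0, 0], "grip": 30},
    {"translation": [0.5, 4, -70], "twist": [0, 0, 0], "grip": 30},
    {"translation": [0.5, 4, -100], "twist": [0, 0, 0], "grip": 30},
    {"translation": [0.5, 4, -125], "twist": [0, 0, 0], "grip": 30},
    {"translation": [0.5, 4, -136], "twist": [0, 0, 0], "grip": 30},
    {"translation": [0.5, 4, -141], "twist": [0, 0, 0], "grip": 30},
    {"translation": [0.5, 4, -141.5], "twist": [0, 0, 0], "grip": 30},
    {"translation": [0.5, 4, -141.5], "twist": [0, 0, 0], "grip": 30},
    {"translation": [0.5, 4, -141.5], "twist": [0, 0, 0], "grip": 30},
  ],
)

```text
time_s: 29.18
tool_pos: [0.499, 0.0215, 0.009]
tcp_rot: [0.002, 0.599, 0.8, 0.001]
ft_force: [-0.4, -0.5, 1.6]
grip_width: 0.0302
```

Request:
play_rows(
  targets=[
    {"translation": [0, 0, 0], "twist": [0, 0, 0], "grip": 5},
    {"translation": [0, 0, 0], "twist": [0, 0, 0], "grip": 5},
    {"translation": [0, 0, 0], "twist": [0, 0, 0], "grip": 5},
    {"translation": [0, 0, 0], "twist": [0, 0, 0], "grip": 5},
    {"translation": [0, 0, 0], "twist": [0, 0, 0], "grip": 5},
  ],
  grip_force=100,
)

```text
time_s: 29.6
tool_pos: [0.498, 0.0216, 0.009]
tcp_rot: [0.001, 0.599, 0.8, 0.0]
ft_force: [-2.9, -2.1, 5.7]
grip_width: 0.0069
```

```bash
python3 - <<'E'
from h import *
snap('wrist','w17'); crop('w17',0,0,512,384,'w17c'); print(r.read_state()['ft_force'],r.read_state()['tool_pos'],r.read_state()['grip_width'])
E
```

```text
{'color': '', 'fx': 315.16004671182293, 'fy': 315.16004671182293, 'cx': 254.8906455245033, 'cy': 186.50284964092035, 'view': ''}
[-3.0477 -1.4677  6.7138] [0.498  0.0216 0.009 ] 0.0068599047872919625
```

View pics/w17c.png

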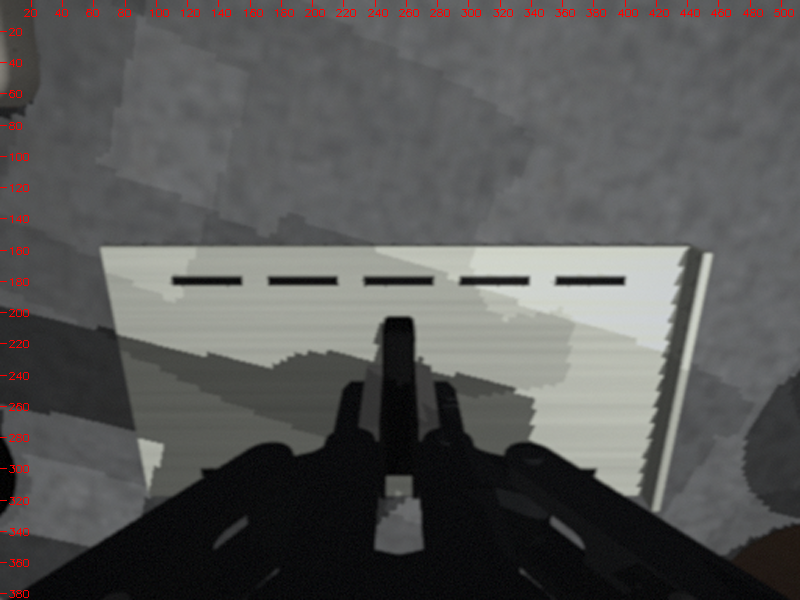

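Request:
play_rows(
  targets=[
    {"translation": [0, 0, 8], "twist": [0, 0, 0], "grip": 5},
    {"translation": [-5, 0, 25], "twist": [0, 0, 0], "grip": 5},
    {"translation": [-15, 0, 50], "twist": [0, 0, 0], "grip": 5},
    {"translation": [-30, 0, 80], "twist": [0, 0, 0], "grip": 5},
    {"translation": [-40, -10, 115], "twist": [0, 0, -2], "grip": 5},
    {"translation": [-40, -40, 135], "twist": [0, 0, -4], "grip": 5},
    {"translation": [-40, -75, 140], "twist": [0, 0, -6], "grip": 5},
    {"translation": [-35, -112, 140], "twist": [0, 0, -8], "grip": 5},
    {"translation": [-25, -149, 140], "twist": [0, 0, -9.6], "grip": 5},
    {"translation": [-12, -185, 140], "twist": [0, 0, -9.6], "grip": 5},
    {"translation": [0, -215, 140], "twist": [0, 0, -9.6], "grip": 5},
    {"translation": [3, -223, 140], "twist": [0, 0, -9.6], "grip": 5},
  ],
)

```text
time_s: 30.65
tool_pos: [0.502, -0.2063, 0.1487]
tcp_rot: [0.003, 0.666, 0.746, -0.0]
ft_force: [0.2, -0.9, -1.5]
grip_width: 0.007
```

Request:
play_rows(
  targets=[
    {"translation": [0, 0, 0], "twist": [0.7, -6, 0], "grip": 5},
    {"translation": [0, 0, 0], "twist": [1.4, -11.9, 0], "grip": 5},
    {"translation": [0, 0, 0], "twist": [1.4, -11.9, 0], "grip": 5},
    {"translation": [0, 0, 0], "twist": [1.4, -11.9, 0], "grip": 5},
    {"translation": [0, 0, 0], "twist": [1.4, -11.9, 0], "grip": 5},
    {"translation": [0, 0, 0], "twist": [1.4, -11.9, 0], "grip": 5},
  ],
)

```text
time_s: 31.15
tool_pos: [0.5015, -0.2013, 0.1485]
tcp_rot: [0.07, 0.66, 0.744, 0.078]
ft_force: [0.6, -0.2, -1.2]
grip_width: 0.0067
```

```bash
python3 - <<'E'
from h import *
from scipy.spatial.transform import Rotation as R
s=r.read_state(); print(s['ft_force'],s['tool_pos'],s['grip_width'],s['q']); q=s['tcp_rot']; print(R.from_quat(np.r_[q[1:],q[0]]).as_matrix())
snap('wrist','w18'); crop('w18',0,0,512,384,'w18c'); snap('top','top18'); crop('top18',180,120,420,290,'top18c')
snap('scene','s18'); crop('s18',200,100,420,260,'s18c')
E
```

```text
[ 0.5991 -0.1596 -1.2499] [ 0.5015 -0.2013  0.1485] 0.0067167415407844815 [-0.6255  0.1092  1.8527  0.1641  1.0291 -0.8184]
[[-0.1183  0.9711  0.2072]
 [ 0.993   0.116   0.023 ]
 [-0.0017  0.2084 -0.978 ]]
{'color': '', 'fx': 315.16004671182293, 'fy': 315.16004671182293, 'cx': 254.8906455245033, 'cy': 186.50284964092035, 'view': ''}
{'color': '', 'fx': 426.9764468096998, 'fy': 426.9764468096998, 'cx': 255.37625210015705, 'cy': 190.82870351199293, 'view': ''}
{'color': '', 'fx': 425.4375987070379, 'fy': 425.4375987070379, 'cx': 263.1201827349133, 'cy': 191.0277433392409, 'view': ''}
```

View pics/w18c.png

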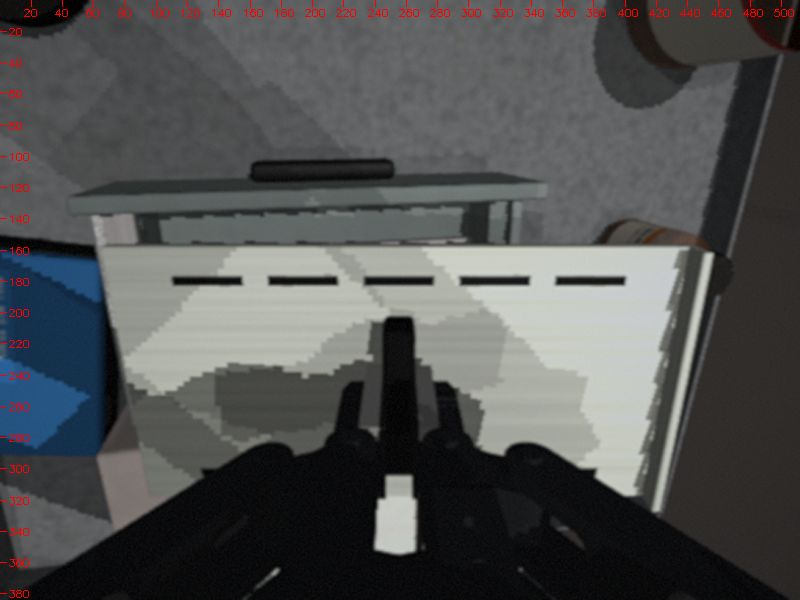

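View pics/top18c.png

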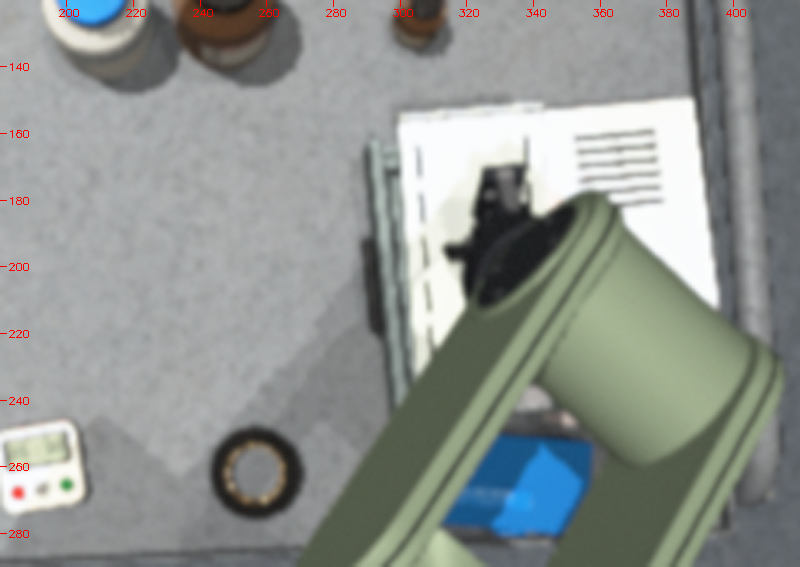

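View pics/s18c.png

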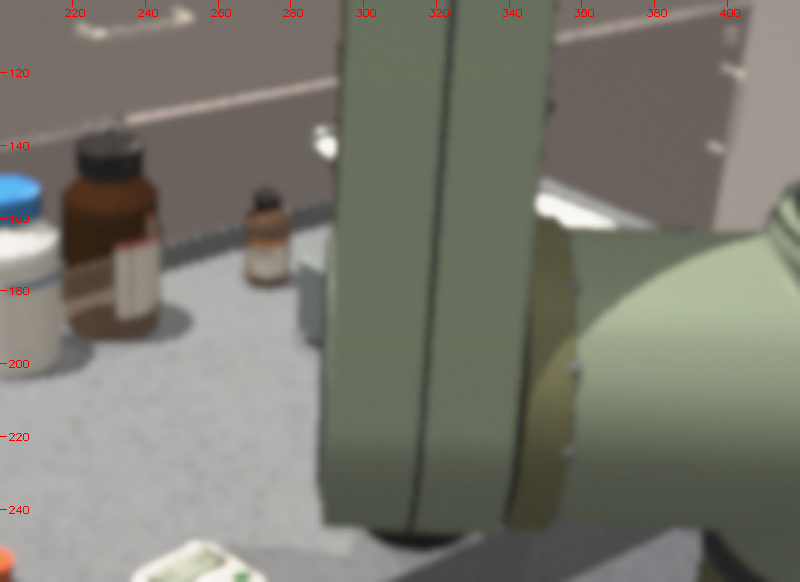

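Request:
play_rows(
  targets=[
    {"translation": [-1, 0, -30], "twist": [0, 0, 0], "grip": 5},
    {"translation": [-1, 0, -50], "twist": [0, 0, 0], "grip": 5},
    {"translation": [-1, 0, -62], "twist": [0, 0, 0], "grip": 5},
    {"translation": [-1, 0, -68], "twist": [0, 0, 0], "grip": 5},
    {"translation": [-1, 0, -71], "twist": [0, 0, 0], "grip": 5},
    {"translation": [-1, 0, -71], "twist": [0, 0, 0], "grip": 5},
    {"translation": [-1, 0, -71], "twist": [0, 0, 0], "grip": 5},
  ],
)

```text
time_s: 31.88
tool_pos: [0.4998, -0.2014, 0.077]
tcp_rot: [0.07, 0.661, 0.743, 0.078]
ft_force: [0.6, 0.8, -1.8]
grip_width: 0.0066
```

```bash
python3 - <<'E'
from h import *
s=r.read_state(); print(s['ft_force'],s['tool_pos'],s['grip_width'])
snap('wrist','w19'); crop('w19',0,60,512,384,'w19c')
E
```

```text
[ 0.5667  0.7773 -1.8094] [ 0.4998 -0.2014  0.077 ] 0.006588088459747582
{'color': '', 'fx': 315.16004671182293, 'fy': 315.16004671182293, 'cx': 254.8906455245033, 'cy': 186.50284964092035, 'view': ''}
```

View pics/w19c.png

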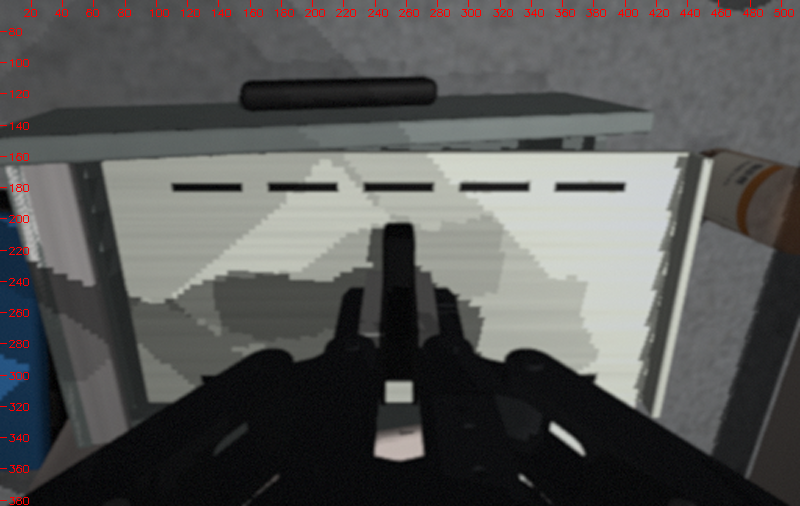

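```bash
python3 - <<'E'
from h import *
crop('w19',0,140,130,260,'w19d')
E
```

```text
(no output)
```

View pics/w19d.png

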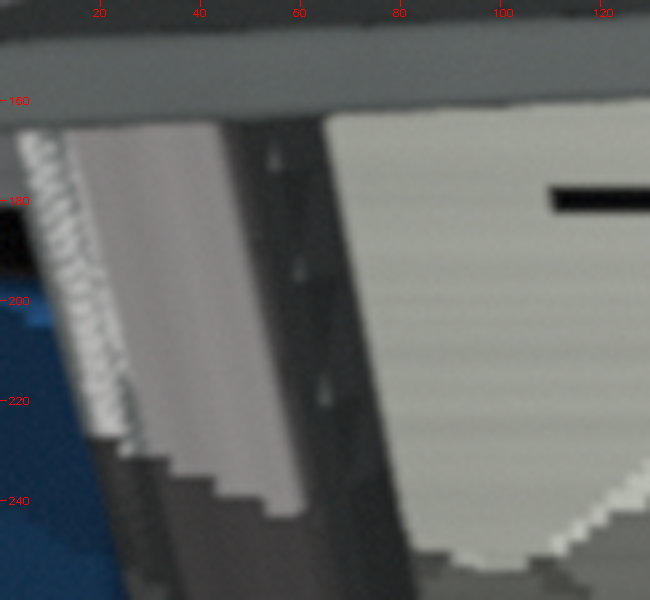

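```bash
python3 - <<'E'
from h import *
P=np.array([.4902,-.2027]); L=lambda q:((q-P)@xa,(q-P)@ya)
for v,u in((170,45.5),(200,52.5),(230,59)): print('lip edge',L(ray('w19',u,v,.060)[:2]))
for v,u in((170,66.5),(200,73),(230,79)): print('plate edge top',L(ray('w19',u,v,.053)[:2]))
# expected
E=.077-.0279;print(E)
E
```

```text
lip edge (np.float64(-0.08397174139688357), np.float64(0.04316716150366597))
lip edge (np.float64(-0.08379862211292108), np.float64(0.028294146931873335))
lip edge (np.float64(-0.0838341226236889), np.float64(0.012439893751006166))
plate edge top (np.float64(-0.07770818423541323), np.float64(0.0408962097951018))
plate edge top (np.float64(-0.07745006839382197), np.float64(0.025155642770511397))
plate edge top (np.float64(-0.07741066609463428), np.float64(0.008373272688322584))
0.0491
```

Request:
play_rows(
  targets=[
    {"translation": [0, 0, -3], "twist": [0, 0, 0], "grip": 5},
    {"translation": [0, 0, -3], "twist": [0, 0, 0], "grip": 5},
    {"translation": [0, 0, -3], "twist": [0, 0, 0], "grip": 5},
    {"translation": [-4, -0.5, -3], "twist": [0, 0, 0], "grip": 5},
    {"translation": [-8, -1, -3], "twist": [0, 0, 0], "grip": 5},
    {"translation": [-12, -1.4, -3], "twist": [0, 0, 0], "grip": 5},
    {"translation": [-15.4, -1.8, -3], "twist": [0, 0, 0], "grip": 5},
    {"translation": [-15.4, -1.8, -3], "twist": [0, 0, 0], "grip": 5},
    {"translation": [-15.4, -1.8, -3], "twist": [0, 0, 0], "grip": 5},
  ],
)

```text
time_s: 32.68
tool_pos: [0.4834, -0.203, 0.0733]
tcp_rot: [0.069, 0.661, 0.743, 0.078]
ft_force: [0.1, 0.2, -1.9]
grip_width: 0.0073
```

```bash
python3 - <<'E'
from h import *
s=r.read_state(); print(s['ft_force'],s['tool_pos'],s['grip_width'],s['moment'])
snap('wrist','w20'); crop('w20',0,60,512,384,'w20c')
E
```

```text
[ 0.147   0.1639 -1.9455] [ 0.4834 -0.203   0.0733] 0.00729123785561776 [ 0.0047  0.1689 -0.0197]
{'color': '', 'fx': 315.16004671182293, 'fy': 315.16004671182293, 'cx': 254.8906455245033, 'cy': 186.50284964092035, 'view': ''}
```

View pics/w20c.png

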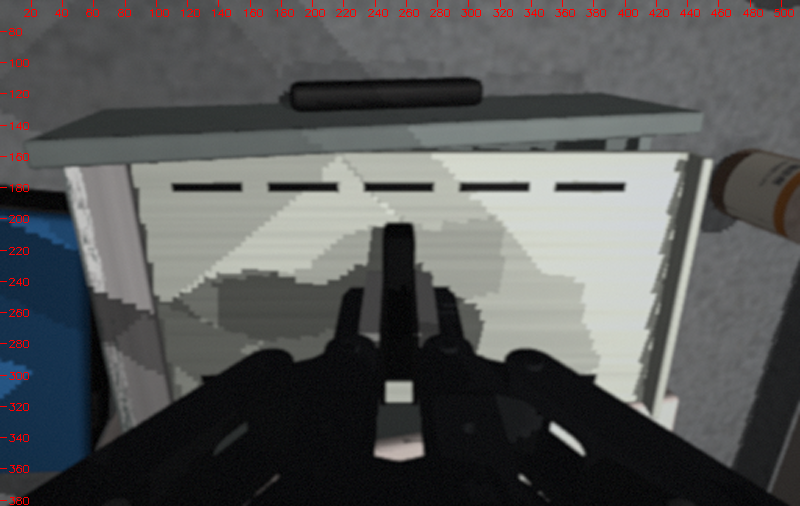

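Request:
play_rows(
  targets=[
    {"translation": [0.8, 0.1, -2.4], "twist": [-0.18, 1.5, 0], "grip": 5},
    {"translation": [1.6, 0.2, -4.8], "twist": [-0.35, 3, 0], "grip": 5},
    {"translation": [2.3, 0.3, -7.2], "twist": [-0.53, 4.5, 0], "grip": 5},
    {"translation": [3, 0.35, -9.7], "twist": [-0.7, 5.95, 0], "grip": 5},
    {"translation": [3.6, 0.4, -12.2], "twist": [-0.88, 7.45, 0], "grip": 5},
    {"translation": [4.1, 0.5, -14.8], "twist": [-1.05, 8.95, 0], "grip": 5},
    {"translation": [4.1, 0.5, -14.8], "twist": [-1.05, 8.95, 0], "grip": 5},
    {"translation": [4.1, 0.5, -14.8], "twist": [-1.05, 8.95, 0], "grip": 5},
  ],
)

```text
time_s: 33.4
tool_pos: [0.4882, -0.2023, 0.0583]
tcp_rot: [0.017, 0.664, 0.747, 0.02]
ft_force: [-0.3, 0.3, -1.3]
grip_width: 0.0067
```

```bash
python3 - <<'E'
from h import *
s=r.read_state(); print(s['ft_force'],s['tool_pos'],s['grip_width'],s['moment'])
snap('wrist','w21'); crop('w21',0,60,512,384,'w21c')
E
```

```text
[-0.2898  0.2548 -1.2989] [ 0.4882 -0.2023  0.0583] 0.006721596118379556 [-0.0152  0.0966  0.0438]
{'color': '', 'fx': 315.16004671182293, 'fy': 315.16004671182293, 'cx': 254.8906455245033, 'cy': 186.50284964092035, 'view': ''}
```

View pics/w21c.png

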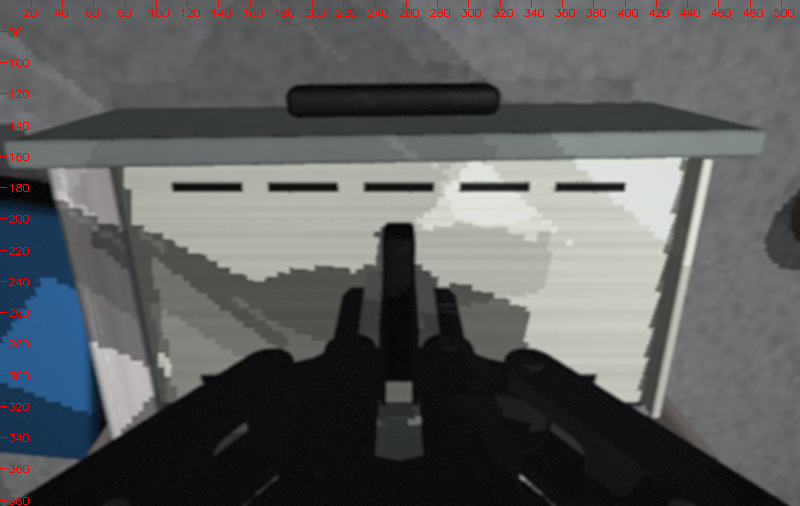

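Request:
play_rows(
  targets=[
    {"translation": [0.2, 0, -1.3], "twist": [-0.09, 0.75, 0], "grip": 5},
    {"translation": [0.3, 0, -2.6], "twist": [-0.18, 1.5, 0], "grip": 5},
    {"translation": [0.4, 0, -3.9], "twist": [-0.27, 2.25, 0], "grip": 5},
    {"translation": [0.5, 0, -5.2], "twist": [-0.36, 3, 0], "grip": 5},
    {"translation": [0.5, 0, -5.2], "twist": [-0.36, 3, 0], "grip": 5},
    {"translation": [0.5, 0, -5.2], "twist": [-0.36, 3, 0], "grip": 5},
  ],
)

```text
time_s: 33.95
tool_pos: [0.4885, -0.2024, 0.0531]
tcp_rot: [-0.0, 0.664, 0.748, -0.0]
ft_force: [-1.4, 0.0, -1.7]
grip_width: 0.007
```

```bash
python3 - <<'E'
from h import *
s=r.read_state(); print(s['ft_force'],s['tool_pos'],s['grip_width'],s['moment'])
snap('wrist','w22'); crop('w22',0,60,512,384,'w22c')
E
```

```text
[-1.369   0.0444 -1.7313] [ 0.4885 -0.2024  0.0531] 0.007009976129261902 [ 0.0138 -0.0041  0.0202]
{'color': '', 'fx': 315.16004671182293, 'fy': 315.16004671182293, 'cx': 254.8906455245033, 'cy': 186.50284964092035, 'view': ''}
```

View pics/w22c.png

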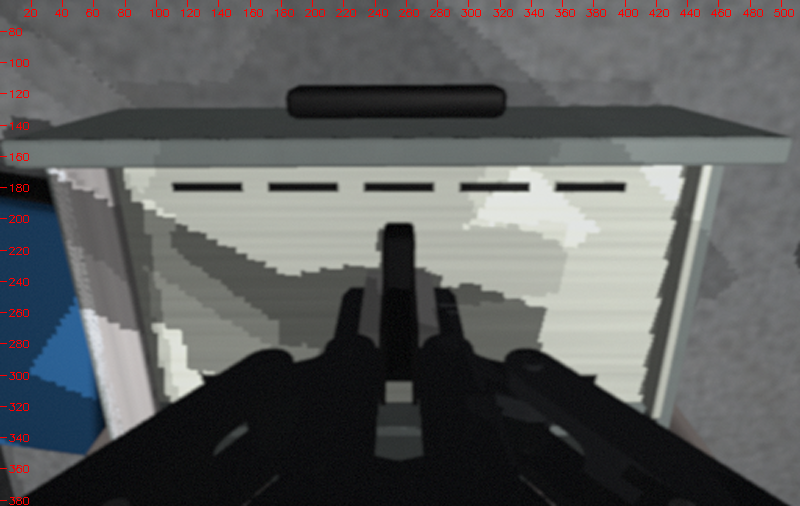

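Request:
play_rows(
  targets=[
    {"translation": [0, 0, -0.7], "twist": [0, 0, 0], "grip": 5},
    {"translation": [0, 0, -1.2], "twist": [0, 0, 0], "grip": 5},
    {"translation": [0, 0, -1.2], "twist": [0, 0, 0], "grip": 5},
  ],
)

```text
time_s: 34.25
tool_pos: [0.4884, -0.2024, 0.053]
tcp_rot: [-0.0, 0.664, 0.747, -0.0]
ft_force: [-2.7, 1.7, 5.1]
grip_width: 0.007
```

Request:
play_rows(
  targets=[
    {"translation": [0, 0, 0], "twist": [0, 0, 0], "grip": 30},
    {"translation": [0, 0, 0.5], "twist": [0, 0, 0], "grip": 30},
    {"translation": [0, 0, 1], "twist": [0, 0, 0], "grip": 30},
    {"translation": [0, 0, 6], "twist": [0, 0, 0], "grip": 30},
    {"translation": [0, 0, 25], "twist": [0, 0, 0], "grip": 30},
    {"translation": [0, 0, 60], "twist": [0, 0, 0], "grip": 30},
    {"translation": [0, 0, 100], "twist": [0, 0, 0], "grip": 30},
    {"translation": [0, 0, 120], "twist": [0, 0, 0], "grip": 30},
    {"translation": [0, 0, 120], "twist": [0, 0, 0], "grip": 30},
    {"translation": [0, 0, 120], "twist": [0, 0, 0], "grip": 30},
  ],
)

```text
time_s: 35.08
tool_pos: [0.4895, -0.2032, 0.1743]
tcp_rot: [0.002, 0.664, 0.747, 0.0]
ft_force: [-0.0, -0.6, -0.2]
grip_width: 0.03
```

```bash
python3 - <<'E'
from h import *
s=r.read_state(); print(s['ft_force'],s['tool_pos'],s['grip_width'],s['q'])
snap('wrist','w23'); crop('w23',50,50,450,350,'w23c')
E
```

```text
[-0.0321 -0.5659 -0.2181] [ 0.4895 -0.2032  0.1743] 0.03003624217623356 [-0.5564  0.164   1.7152 -0.0007  1.2584 -0.6738]
{'color': '', 'fx': 315.16004671182293, 'fy': 315.16004671182293, 'cx': 254.8906455245033, 'cy': 186.50284964092035, 'view': ''}
```

View pics/w23c.png

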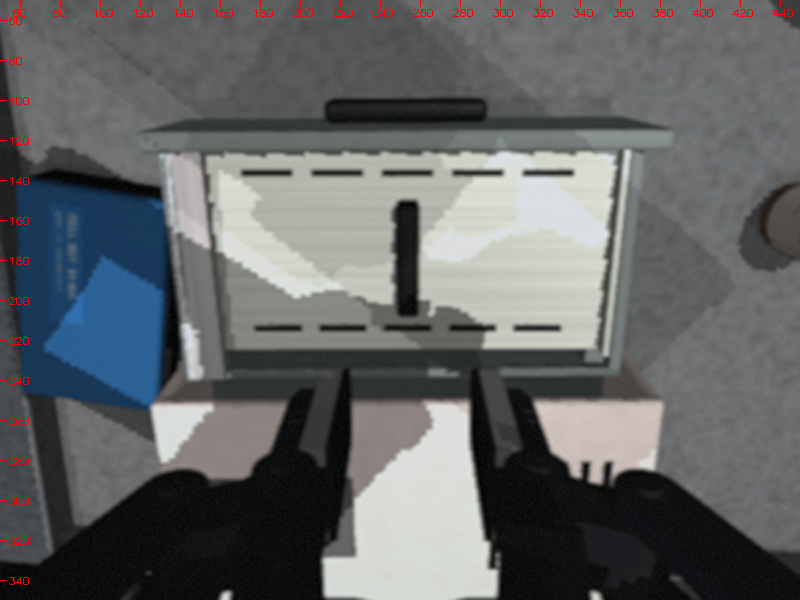

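Request:
play_rows(
  targets=[
    {"translation": [-4, 35, 0], "twist": [0, 0, 0], "grip": 0},
    {"translation": [-8, 72, 0], "twist": [0, 0, 0], "grip": 0},
    {"translation": [-12.5, 110, 0], "twist": [0, 0, 0], "grip": 0},
    {"translation": [-12.5, 110, -35], "twist": [0, 0, 0], "grip": 0},
    {"translation": [-12.5, 110, -70], "twist": [0, 0, 0], "grip": 0},
    {"translation": [-12.5, 110, -105], "twist": [0, 0, 0], "grip": 0},
    {"translation": [-12.5, 110, -130], "twist": [0, 0, 0], "grip": 0},
    {"translation": [-12.5, 110, -142], "twist": [0, 0, 0], "grip": 0},
    {"translation": [-12.5, 110, -142], "twist": [0, 0, 0], "grip": 0},
    {"translation": [-12.5, 110, -142], "twist": [0, 0, 0], "grip": 0},
    {"translation": [-12.5, 110, -142], "twist": [0, 0, 0], "grip": 0},
  ],
  grip_force=60,
)

```text
time_s: 36.05
tool_pos: [0.4759, -0.0925, 0.0301]
tcp_rot: [-0.0, 0.664, 0.747, -0.0]
ft_force: [0.5, 0.3, 1.3]
grip_width: -0.0001
```

```bash
python3 - <<'E'
from h import *
s=r.read_state(); print(s['ft_force'],s['tool_pos'],s['grip_width'],s['q'])
snap('wrist','w24'); crop('w24',0,0,512,384,'w24c')
snap('top','t24'); crop('t24',200,120,420,290,'t24c')
E
```

```text
[0.5411 0.2747 1.2504] [ 0.4759 -0.0925  0.0301] -7.076199436422197e-05 [-0.3705  0.2925  1.9138 -0.0006  0.9363 -0.4875]
{'color': '', 'fx': 315.16004671182293, 'fy': 315.16004671182293, 'cx': 254.8906455245033, 'cy': 186.50284964092035, 'view': ''}
{'color': '', 'fx': 426.9764468096998, 'fy': 426.9764468096998, 'cx': 255.37625210015705, 'cy': 190.82870351199293, 'view': ''}
```

View pics/t24c.png

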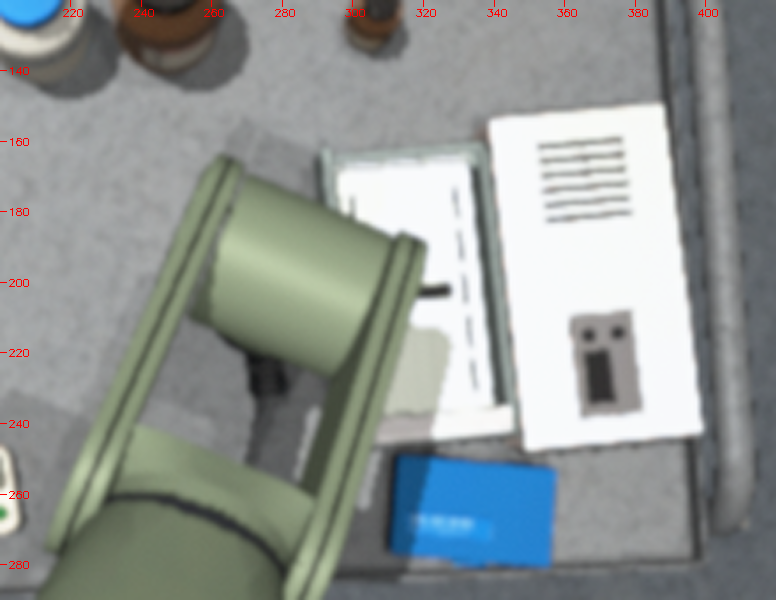

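Request:
play_rows(
  targets=[
    {"translation": [0.9, -8, 1], "twist": [0, 0, 0], "grip": 0},
    {"translation": [1.9, -16, 2], "twist": [0, 0, 0], "grip": 0},
    {"translation": [2.6, -22, 2], "twist": [0, 0, 0], "grip": 0},
    {"translation": [3.2, -27, 2], "twist": [0, 0, 0], "grip": 0},
    {"translation": [3.8, -32, 2], "twist": [0, 0, 0], "grip": 0},
    {"translation": [4.5, -38, 2], "twist": [0, 0, 0], "grip": 0},
    {"translation": [5.3, -45, 2], "twist": [0, 0, 0], "grip": 0},
    {"translation": [6.2, -52, 2], "twist": [0, 0, 0], "grip": 0},
    {"translation": [7.1, -60, 2], "twist": [0, 0, 0], "grip": 0},
    {"translation": [8, -68, 2], "twist": [0, 0, 0], "grip": 0},
    {"translation": [9, -76, 2], "twist": [0, 0, 0], "grip": 0},
    {"translation": [10, -84, 2], "twist": [0, 0, 0], "grip": 0},
  ],
)

```text
time_s: 37.15
tool_pos: [0.4861, -0.1773, 0.0322]
tcp_rot: [-0.0, 0.664, 0.747, -0.0]
ft_force: [0.3, 3.1, 2.9]
grip_width: -0.0
```

```bash
python3 - <<'E'
from h import *
s=r.read_state(); print(s['ft_force'],s['tool_pos'])
P=np.array([.4902,-.2027]); print((s['tool_pos'][:2]-P)@xa,(s['tool_pos'][:2]-P)@ya)
snap('wrist','w25'); crop('w25',0,0,512,384,'w25c')
E
```

```text
[0.2906 3.0773 2.8953] [ 0.4861 -0.1773  0.0322]
-0.0010400329407697832 0.025726065880179387
{'color': '', 'fx': 315.16004671182293, 'fy': 315.16004671182293, 'cx': 254.8906455245033, 'cy': 186.50284964092035, 'view': ''}
```

View pics/w25c.png

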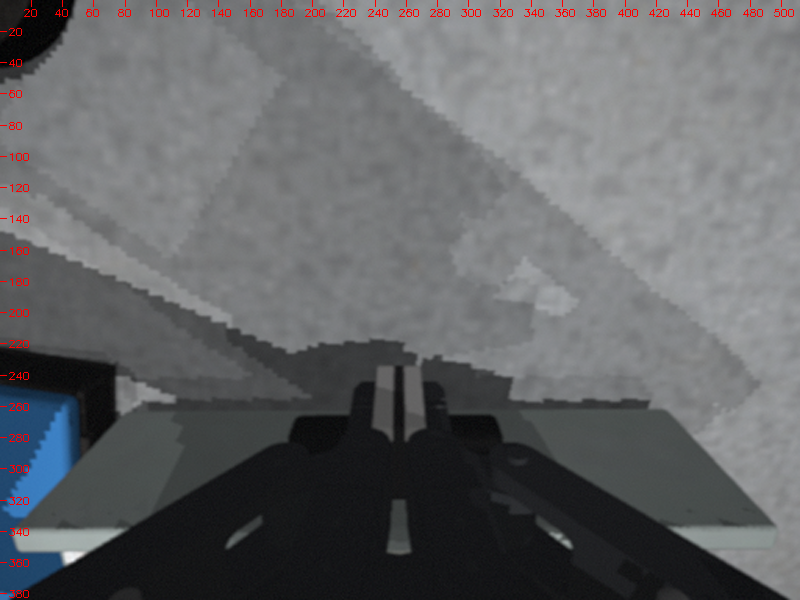

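Request:
play_rows(
  targets=[
    {"translation": [0.9, -8, 0], "twist": [0, 0, 0], "grip": 0},
    {"translation": [1.9, -16, 0], "twist": [0, 0, 0], "grip": 0},
    {"translation": [2.8, -24, 0], "twist": [0, 0, 0], "grip": 0},
    {"translation": [3.8, -32, 0], "twist": [0, 0, 0], "grip": 0},
    {"translation": [4.7, -40, 0], "twist": [0, 0, 0], "grip": 0},
    {"translation": [5.6, -47, 0], "twist": [0, 0, 0], "grip": 0},
    {"translation": [6.3, -53, 0], "twist": [0, 0, 0], "grip": 0},
    {"translation": [6.9, -58, 0], "twist": [0, 0, 0], "grip": 0},
    {"translation": [7.3, -61, 0], "twist": [0, 0, 0], "grip": 0},
    {"translation": [7.6, -63, 0], "twist": [0, 0, 0], "grip": 0},
    {"translation": [7.6, -63, 0], "twist": [0, 0, 0], "grip": 0},
  ],
)

```text
time_s: 38.12
tool_pos: [0.4932, -0.2402, 0.032]
tcp_rot: [-0.0, 0.664, 0.747, -0.001]
ft_force: [0.5, -1.1, -0.6]
grip_width: -0.0002
```

Request:
play_rows(
  targets=[
    {"translation": [0.2, -2, 0], "twist": [0, 0, 0], "grip": 0},
    {"translation": [0.5, -4, 0], "twist": [0, 0, 0], "grip": 0},
    {"translation": [0.6, -5, 0], "twist": [0, 0, 0], "grip": 0},
    {"translation": [0.6, -5, 0], "twist": [0, 0, 0], "grip": 0},
  ],
)

```text
time_s: 38.45
tool_pos: [0.4932, -0.2408, 0.032]
tcp_rot: [-0.004, 0.664, 0.747, 0.001]
ft_force: [-0.4, 12.0, 5.9]
grip_width: 0.0003
```

Request:
play_rows(
  targets=[
    {"translation": [0.1, -1, 0], "twist": [0, 0, 0], "grip": 0},
    {"translation": [0.2, -2, 0], "twist": [0, 0, 0], "grip": 0},
    {"translation": [0.2, -2, 0], "twist": [0, 0, 0], "grip": 0},
  ],
)

```text
time_s: 38.7
tool_pos: [0.4932, -0.2408, 0.032]
tcp_rot: [-0.005, 0.664, 0.747, 0.002]
ft_force: [0.2, 16.3, 8.6]
grip_width: -0.0003
```

```bash
python3 - <<'E'
from h import *
s=r.read_state(); print(s['ft_force'],s['tool_pos'])
snap('wrist','w26'); crop('w26',0,150,512,384,'w26c')
snap('top','t26'); crop('t26',280,120,420,260,'t26c')
E
```

```text
[ 0.1635 16.2856  8.6117] [ 0.4932 -0.2408  0.032 ]
{'color': '', 'fx': 315.16004671182293, 'fy': 315.16004671182293, 'cx': 254.8906455245033, 'cy': 186.50284964092035, 'view': ''}
{'color': '', 'fx': 426.9764468096998, 'fy': 426.9764468096998, 'cx': 255.37625210015705, 'cy': 190.82870351199293, 'view': ''}
```

View pics/w26c.png

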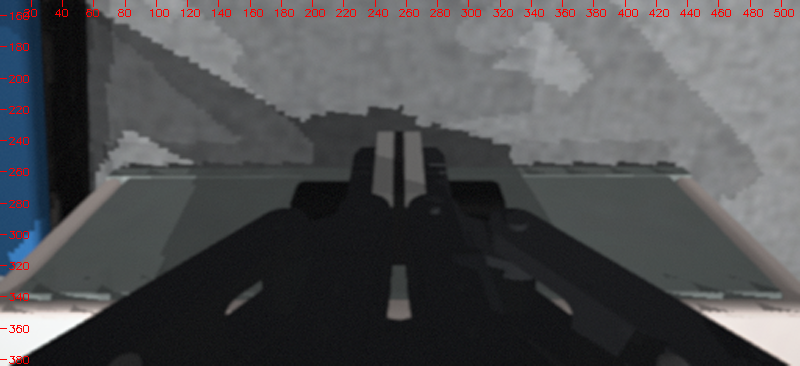

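View pics/t26c.png

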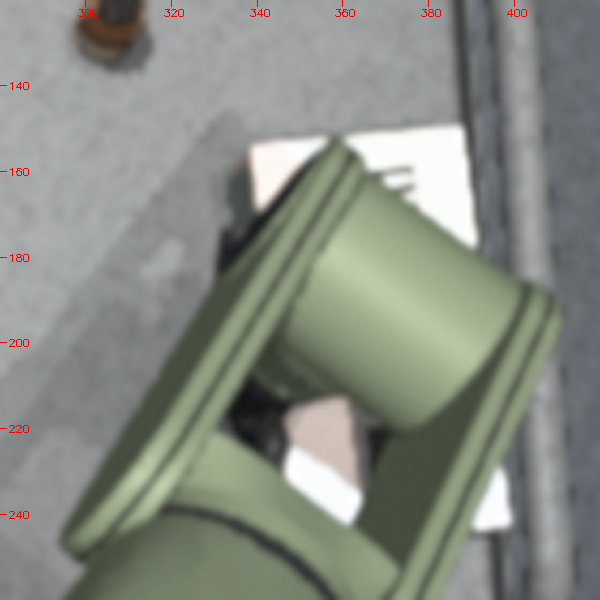

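Request:
play_rows(
  targets=[
    {"translation": [-0.6, 5, 0], "twist": [0, 0, 0], "grip": 0},
    {"translation": [-2.5, 20, 0], "twist": [0, 0, 0], "grip": 0},
    {"translation": [-6, 50, 10], "twist": [0, 0, 0], "grip": 0},
    {"translation": [-10, 85, 40], "twist": [0, 0, 0], "grip": 0},
    {"translation": [-14, 120, 75], "twist": [0, 0, 0], "grip": 0},
    {"translation": [-18, 150, 110], "twist": [0, 0, 0], "grip": 0},
    {"translation": [-20, 180, 140], "twist": [0, 0, 0], "grip": 0},
    {"translation": [-20, 215, 140], "twist": [0, 0, 0], "grip": 0},
    {"translation": [-20, 250, 140], "twist": [0, 0, 0], "grip": 0},
    {"translation": [-20, 285, 140], "twist": [0, 0, 0], "grip": 0},
    {"translation": [-20, 285, 140], "twist": [0, 0, 0], "grip": 0},
    {"translation": [-20, 285, 140], "twist": [0, 0, 0], "grip": 0},
  ],
)

```text
time_s: 39.8
tool_pos: [0.4737, 0.0401, 0.1722]
tcp_rot: [0.0, 0.663, 0.749, -0.001]
ft_force: [0.3, -1.3, -0.2]
grip_width: 0.0002
```

```bash
python3 - <<'E'
from h import *
s=r.read_state(); print(s['ft_force'],s['tool_pos'],s['time_s'])
snap('top','t27'); crop('t27',190,90,420,290,'t27c')
snap('scene','s27'); crop('s27',200,120,430,260,'s27c')
E
```

```text
[ 0.263  -1.2587 -0.249 ] [0.4737 0.0401 0.1722] 39.8
{'color': '', 'fx': 426.9764468096998, 'fy': 426.9764468096998, 'cx': 255.37625210015705, 'cy': 190.82870351199293, 'view': ''}
{'color': '', 'fx': 425.4375987070379, 'fy': 425.4375987070379, 'cx': 263.1201827349133, 'cy': 191.0277433392409, 'view': ''}
```

View pics/t27c.png

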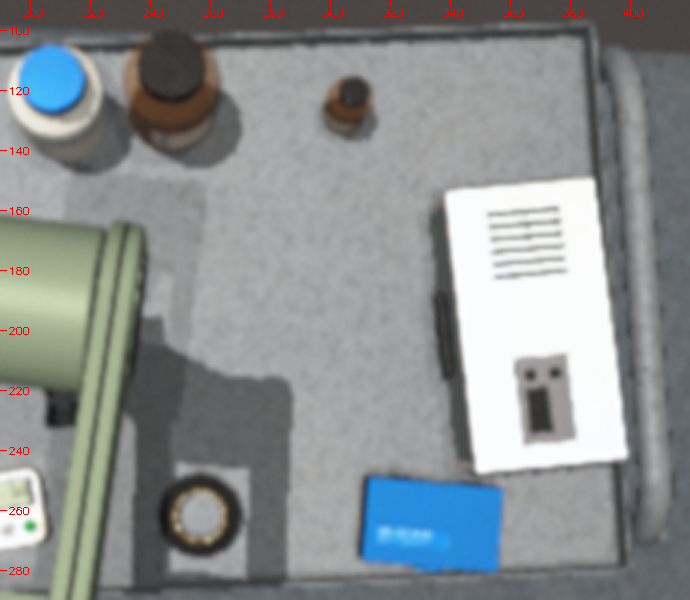

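View pics/s27c.png

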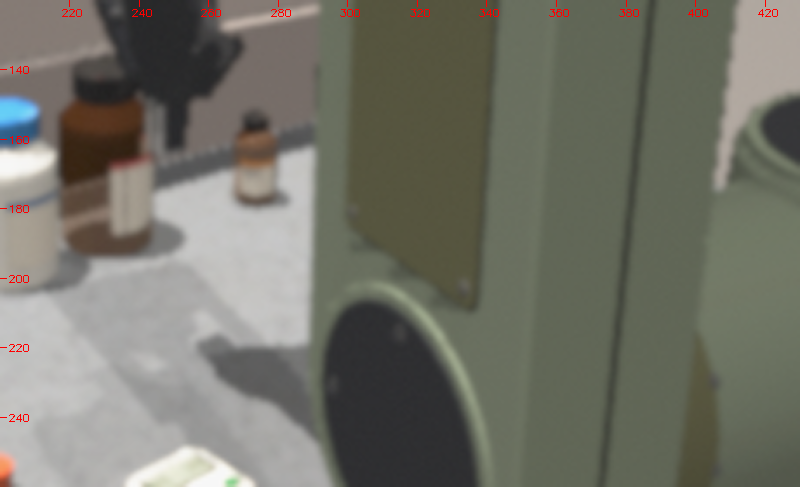

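```bash
python3 - <<'E'
from h import *
crop('t27',320,165,370,260,'t27d',6);crop('top0',275,175,325,230,'t0d',8)
E
```

```text
(no output)
```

View pics/t27d.png

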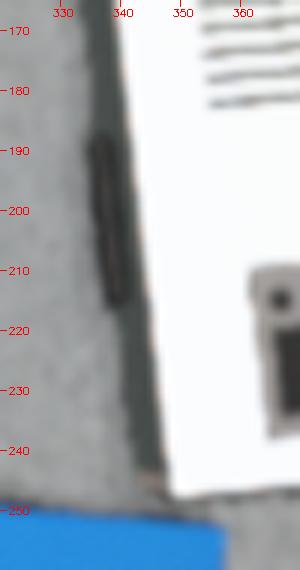

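View pics/t0d.png

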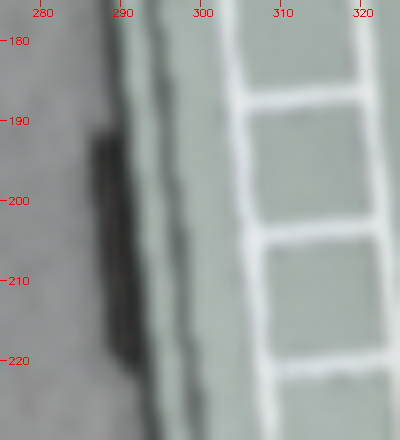

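```bash
python3 - <<'E'
from h import *
a=ray('top0',288,206.5,.034);b=ray('t27',336,202,.034);print(a,b,(b-a)[:2]@ya,(b-a)[:2]@xa)
C=np.array([.4994,-.3208]);print((b[:2]-C)@ya)
E
```

```text
[ 0.4759 -0.134   0.034 ] [ 0.4905 -0.2525  0.034 ] -0.11937425729659382 0.0005351536657791474
0.06889629447182534
```

Request:
play_rows(
  targets=[
    {"translation": [1, -40, 0], "twist": [0, 0, 0], "grip": 0},
    {"translation": [2, -80, 0], "twist": [0, 0, 0], "grip": 0},
    {"translation": [3, -120, 0], "twist": [0, 0, 0], "grip": 0},
    {"translation": [3, -160, 0], "twist": [0, 0, 0], "grip": 0},
    {"translation": [3, -160, 0], "twist": [0, 0, 0], "grip": 0},
    {"translation": [3, -160, 0], "twist": [0, 0, 0], "grip": 0},
    {"translation": [3, -160, 0], "twist": [0, 0, 0], "grip": 0},
  ],
)

```text
time_s: 40.48
tool_pos: [0.4765, -0.1225, 0.1716]
tcp_rot: [-0.001, 0.666, 0.746, -0.0]
ft_force: [-0.5, -0.4, -0.1]
grip_width: 0.0004
```

```bash
python3 - <<'E'
from h import *
snap('wrist','w28'); crop('w28',60,130,450,340,'w28c')
E
```

```text
{'color': '', 'fx': 315.16004671182293, 'fy': 315.16004671182293, 'cx': 254.8906455245033, 'cy': 186.50284964092035, 'view': ''}
```

View pics/w28c.png

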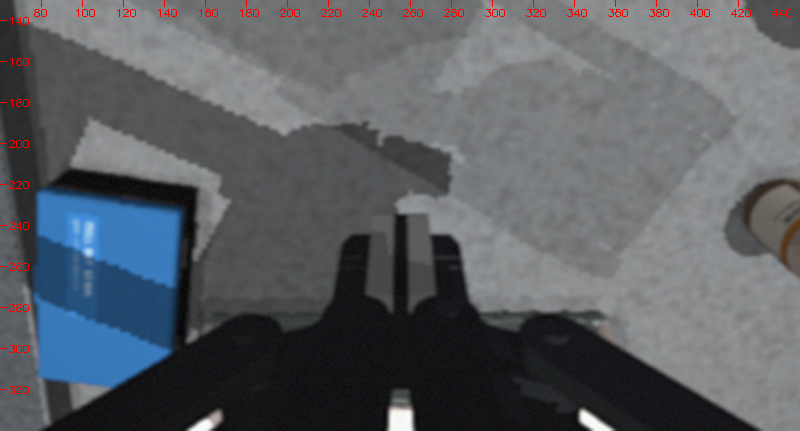

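Not useful; I need the tool above the housing with the camera over the front.

Request:
play_rows(
  targets=[
    {"translation": [4, -35, 30], "twist": [0, 0, 0], "grip": 0},
    {"translation": [8, -70, 60], "twist": [0, 0, 0], "grip": 0},
    {"translation": [12, -105, 60], "twist": [0, 0, 0], "grip": 0},
    {"translation": [17, -140, 60], "twist": [0, 0, 0], "grip": 0},
    {"translation": [17, -140, 60], "twist": [0, 0, 0], "grip": 0},
    {"translation": [17, -140, 60], "twist": [0, 0, 0], "grip": 0},
    {"translation": [17, -140, 60], "twist": [0, 0, 0], "grip": 0},
  ],
)

```text
time_s: 41.12
tool_pos: [0.494, -0.2598, 0.2313]
tcp_rot: [-0.001, 0.664, 0.748, -0.0]
ft_force: [0.0, -0.0, 0.3]
grip_width: 0.0001
```

```bash
python3 - <<'E'
from h import *
snap('wrist','w29'); crop('w29',100,80,420,320,'w29c')
E
```

```text
{'color': '', 'fx': 315.16004671182293, 'fy': 315.16004671182293, 'cx': 254.8906455245033, 'cy': 186.50284964092035, 'view': ''}
```

View pics/w29c.png

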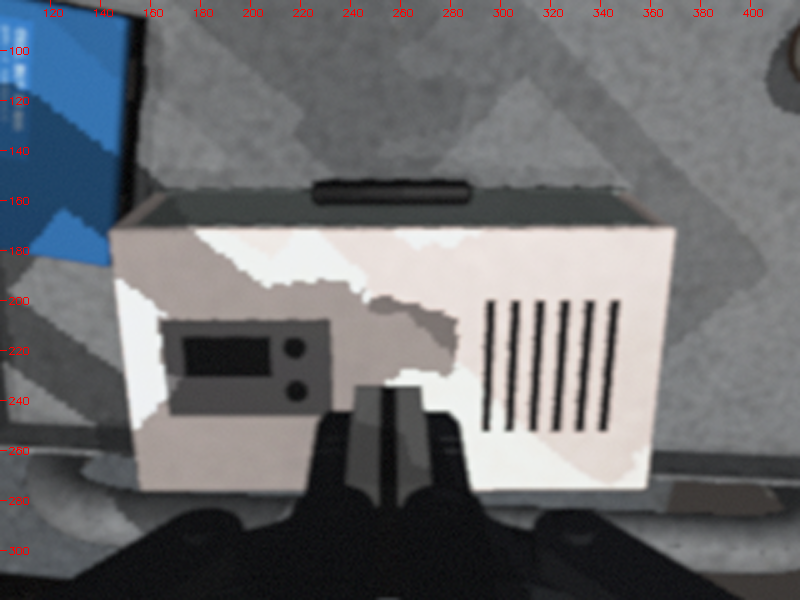

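```bash
python3 -c "
from workcell import r
print(r.finish_job())"
```

```text
the job is handed in; nothing more can be done
None
```

I loaded all four tins, fitted the cover and pushed the drawer home; the job is handed in, with no verdict reported. It took about 41 s of the 210 s.

- **Tins:** one stands in each of the four pockets. I checked every lid with the closed fingers. Three met them at about 38 mm, the seated height. The fingers reached 38.4 mm over the first tin without touching, so it sits no higher. This overruled a camera estimate that had two tins about 3 mm off centre.
- **Cover:** I tilted it 12°, slid its plain edge under the lip and lowered the flange until the ledges took the weight (about +5 N). Before I closed the drawer, the wrist view showed it lying flat, under the lip and inside the far wall.
- **Drawer:** I pushed it on the pull bar until it stopped. Raising the push from 12 to 16 N moved it no further, and the last wrist view shows the front flush with the housing.

**Readings that differed:**
- The top camera put the drawer's travel at about 119 mm, against a nominal 125 mm. That camera also read about 4 mm off the wrist camera elsewhere, and it placed the pull bar within about 1 mm of its closed position.
- While I placed the first tin, the wrist force reached 28 N as the tin pressed on the pocket floor. I saw nothing displaced by it.

I saw no tin or cover knocked aside and noticed no lost grip. I did not move the other things on the cart.

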